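Load a reagent bottle on its side in the bottle mixer

ROBOT

A 6-joint arm with a two-finger parallel gripper is mounted at the origin on the work surface. World frame = base frame: x ahead of the robot, y to its left, z up, the work surface at z = 0. Lengths are in mm, angles in degrees, forces in N, time in s.
With the tool pointing down it reaches from about 350 to 775 mm from the base axis. Payload 5.5 kg.
Tool frame: the origin (TCP) lies on the front face of the gripper's body, between the roots of the fingers; the fingertips stand 73 mm ahead of it and the grasp point (between the pads) lies 54 mm ahead of it (env.tip_extent is the distance from the TCP to the fingertips, in mm); z points along the fingers, y is the direction in which the jaws open and shut (so a half turn about z gives the same grasp; the last joint's range is limited). The gripper opens to 85 mm and grips with 20 to 120 N. Pads are 22 mm wide; open, the fingers measure 114 mm over their backs; the gripper's body (76 mm by 85 mm) begins 54 mm behind the grasp point. The pads swing forward as they close: fully open they stand 13 mm farther back than shut.
Start: joints at [60.126, 17.945, 2.641, 74.691, 0, 82.002], TCP at [214.264, 533.624, 303.923] pointing down, gripper open.
Joint ranges: [-158.12, 158.12], [-49.38, 96.58], [-58.88, 72.47], [-126.05, 133.96], [-84.25, 85.87], [-180, 180]. Speed limits (degrees/s): [147.25, 147.25, 180, 180, 180, 180].

INTERFACE

Orientations are given as a 3x3 rotation matrix whose columns are the frame's x, y, z axes.
In Python, from plant import env gives the robot as it stands.
- The arm moves only by the tool play_rows, never from a script. Its argument "commands" is a list of rows, each an object of numbers: "hand": the opening, from 0 (shut) to 1 (fully open); "tx", "ty", "tz": the shift along the tool's x, y, z in units of 25 mm (1.0 is 25 mm); "turn": the turn about the tool's z in units of 5 degrees (1.0 is 5 degrees). In form: [{"hand": .., "tx": .., "ty": .., "tz": .., "turn": ..}, ...]. A call has 1 to 5 rows; each row shifts and turns the commanded pose from where the row before left it, along the tool's axes as they then stand; what a row does not reach is not made up. A row lasts 1/10 s, in which the tool goes at most 50 mm and 8.59 degrees, less where a joint would pass 70% of its speed; a pose out of reach is approached as far as the arm can. A call is refused whole if a number of a shift passes 1 or a number of a turn 1, either way. A call with a gripper value outside its range is refused whole. The fingers move at their own pace and stop on an object; "newtons" is the grip in N (left out, the last holds). Time passes only in rows, so rows that do not move let the fingers close. It gives the time, the measured TCP pose, the force and the opening at its end, in the units of the state.
- env.get_obs(): the state, without advancing time (a new reading comes with each control period).
- env.camera(name): name is "scene" or "top" or "wrist"; returns (picture, depth): 420x560x3 uint8, red, green, blue; 420x560 float32, mm along the optical axis (not along the pixel's ray), 0 where there is no reading.
- env.camera_params(name): a dict with "mtx" (3x3 intrinsics, pixels), "dist" ([k1, k2, p1, p2, k3] as OpenCV has them; the pictures are not rectified), "R" (3x3) and "t" (3): a world point X has camera coordinates R X + t; the wrist camera has in their place "tool_from_camera" (4x4, takes a point from camera to tool coordinates, whose origin is the TCP and whose axes are the flange's). Camera axes: x right, y down, z forward; pixel columns grow to the right and rows downward; lengths in mm; the calibration is good to about 2 mm. A picture is of the moment at which its call begins: read the wrist's pose just before it. camera_params takes no time and is no camera call.
- env.job_done(): hands the job in, once; it reports no verdict.
The state is a dict: "time": time; "joint_pos": joint angles; "joint_velocities": joint speeds; "joint_efforts": joint torques, N m; "eef_pos": TCP position; "tcp_rot": TCP orientation; "force": force on the tool from outside, world axes, zero at the start; "wrist_torque": the same for the moment, N m; "grip_width": finger opening in mm.
Only numpy, scipy, OpenCV 4.12 (cv2) and the standard library are available. Lean on these libraries where they do the work, as an engineer would, in place of code of your own. Each camera call takes 0.05 s, during which the arm holds its last target.

TASK

Stand the tall white bottle upright on the table against the open end of the mixer's V-shaped cradle, tip it over the sill so that it lies on its side in the cradle, cap leading, and push it along until its cap rests against the end stop. Then swing the wire bail fully down over it, and only after that flip the mixer's lever all the way over, away from the cradle, to start it. Leave all the other things where they are.

Things in the scene. Friction and masses are not known exactly. Their poses are not given: they have to be found in the camera images.
- bottle_mid (a point): Centre (half-way up, 90 mm above its underside) of the tall white bottle: round body 64 mm in diameter and 135 mm high, short shoulder, then a grey cap 40 mm in diameter and 30 mm high; 180 mm in all, 0.25 to 0.5 kg. It starts upright on the table, to the right of the mixer. z axis: from its underside to its cap. Upright, its centre of mass is about 80 mm up.
- bottle_top (a point): Centre of the top face of the bottle's cap.
- mixer: White bottle mixer fixed to the table, 320 mm long, 130 mm wide. Origin: on the table under the middle of the outer face of its open end. x axis: along the cradle from the open end to the end stop and the control box (x 200 to 320 mm, 55 mm high); z up. Posts at x = 45 and 165 mm: at y = -64 mm (110 mm high, bail hinge) and y = +66 mm (94 mm high, bail rests).
- cradle_mouth (a point): Middle of the upper outer edge of the sill (mixer x = 0, 22 mm up): a plate 90 mm wide and 6 mm thick across the foot of the open end, at the table. A bottle tipped over it comes to lie with its base up to 60 mm outside the sill and has to be pushed on.
- cradle_mid (a point): Middle of the V-shaped trough (mixer x 6 to 190 mm, flanks at 45 degrees, lowest line 11 mm up; flanks and side skirts 60 mm high, out to y = +-58 mm), on the axis of a bottle lying in it: 56 mm up, y = 0. The lying bottle's upper side is 88 mm up.
- end_stop (a point): Middle of the end stop's face (plate 88 mm high, face at mixer x = 190 mm), 56 mm above the table, where the cap's top face comes to rest.
- bail (a joint): Angle of the wire bail (rad): 0 when it lies level over the cradle on its rests (fully closed), growing as it swings up and back; about 2 at the start (leaning back beyond upright, on the mixer's -y side). Limit 2.3. A stiff hinge (0.15 N m) keeps it where it is left.
- bail_bar (a point): Middle of the bail's crossbar: a round steel bar 10 mm thick, 100 mm long, parallel to the mixer's x axis, 130 mm from the hinge line. Its place is on the mixer's y side when closed: y = +66 mm, 102 mm up.
- bail_hinge (a point): Middle of the bail's hinge line, parallel to the mixer's x axis: x = 105 mm, y = -64 mm, 102 mm up in the mixer's frame.
- lever (a joint): Angle of the start lever (rad): 0 off, leaning towards the cradle (mixer -x); 1.0 fully over, leaning away from the cradle (mixer +x): on. It stays where it is left.
- lever_tip (a point): Tip of the lever, a black toggle lever 80 mm long that pivots on the control box at mixer x = 270 mm, y = 0.
- tube_rack: yellow rack 250 x 110 mm full of capped tubes, bystander (origin: centre of its underside)
- syringe: empty syringe lying down, 155 mm long, bystander (origin: centre of its underside)
- jar: squat jar 72 mm wide, 85 mm high, bystander (origin: centre of its underside)
- slim_bottle: slim bottle 40 mm wide, 125 mm high, bystander (origin: centre of its underside)
- specimen_cup: open cup 64 mm wide, 70 mm high, bystander (origin: centre of its underside)
- tray: shallow steel tray 120 x 200 x 25 mm, bystander (origin: centre of its underside)
- wipes_box: box of wipes 110 x 160 x 70 mm, bystander (origin: centre of its underside)
There are look-alikes about, which are no part of the job. Leave any blue look-alike of the part that bears bottle_mid alone.

How it is judged (in metres and radians):
On the way, in this order (a step that is already met when the one before it is completed fails the run):
1. the bottle stands upright on the table at the cradle's open end (x of bottle_mid in the frame of mixer between -0.065 and -0.015 m and y of bottle_mid in the frame of mixer between -0.02 and 0.02 m and angle between bottle_mid's own z axis and vertical below 0.12 rad and height (world z) of bottle_mid below 0.1 m), for 0.2 s.
2. the bottle lies on its side in the cradle, its cap against the end stop (x of bottle_top in the frame of mixer between 0.18 and 0.2 m and y of bottle_mid in the frame of mixer between -0.01 and 0.01 m and angle between bottle_mid's own z axis and vertical between 1.46 and 1.68 rad and height (world z) of bottle_mid between 0.048 and 0.066 m), for 0.2 s.
3. the bail is fully down over the bottle (all of step 2 and value of joint bail below 0.08 rad), for 0.2 s.
4. the lever is flipped over to on (all of step 3 and value of joint lever above 0.85 rad), for 0.2 s.
At the end, for the whole second after the job is handed in: The bottle lies level (within 0.1 rad) in the V cradle, cap within 10 mm of the end stop, its axis within 10 mm of the cradle's; the bail is within 0.08 rad of fully closed and the lever beyond 0.85 rad (all of step 4); the robot touches nothing.
It fails at once if another thing on the table is moved by more than 30 mm (distance of any of tube_rack, syringe, jar, slim_bottle, specimen_cup, tray, wipes_box from where it was at the start of the episode above 0.03 m).
It fails at once if the lever is on before the bail is down (value of joint lever above 0.6 rad and value of joint bail above 0.2 rad).
It also fails if it takes over 72 s, if anything falls off the work surface, if the arm or the gripper's body presses on something with over 40 N, if the wrist force passes 120 N, or if a joint passes its speed limit or range.

## Working session

There is one attempt and no reset: what is moved stays moved. The work goes in short steps, Python scripts to look and compute and a tool call to move; the robot and the scene stay as the last step left them, time stands still between calls to the robot, and variables do not carry over. Pictures are saved under pics/ and viewed, and the job is handed in when it is done.

Besides the shell and the picture viewer there is one more tool, called after "Request:" by a JSON object that holds its "method" and its "body". play_rows: Moves the arm, as the interface text tells. Its arguments: {"type":"object","properties":{"commands":{"type":"array"},"newtons":{"type":"number"}},"required":["commands"]}

```bash
ls; mkdir -p pics
python3 - <<'E'
from plant import env
import cv2,numpy as np
for n in ["scene","top"]:
    p,d=env.camera(n); cv2.imwrite(f"pics/{n}0.png",p[:,:,::-1]); np.save(f"pics/{n}0.npy",d)
    c=env.camera_params(n); print(n,{k:np.round(v,3).tolist() for k,v in c.items()})
o=env.get_obs(); print({k:np.round(v,3).tolist() for k,v in o.items()})
c=env.camera_params("wrist"); print({k:np.round(v,3).tolist() for k,v in c.items()})
E
```

```text
pics
scene {'mtx': [[458.943, 0.0, 280.571], [0.0, 458.943, 212.636], [0.0, 0.0, 1.0]], 'dist': [-0.033, 0.0, 0.0, 0.0, 0.0], 'R': [[0.017, 1.0, -0.019], [0.762, -0.025, -0.647], [-0.648, -0.003, -0.762]], 't': [17.559, -330.807, 1797.811]}
top {'mtx': [[484.28, 0.0, 280.423], [0.0, 484.28, 208.413], [0.0, 0.0, 1.0]], 'dist': [-0.124, 0.0, 0.0, 0.0, 0.0], 'R': [[-0.017, -1.0, 0.017], [-0.995, 0.015, -0.102], [0.102, -0.019, -0.995]], 't': [-45.925, 576.767, 1356.382]}
{'time': 0.1, 'joint_pos': [60.128, 17.987, 2.581, 74.692, 0.0, 82.002], 'joint_velocities': [-0.102, -0.046, 0.126, -0.06, 0.079, 0.046], 'joint_efforts': [0.003, -48.173, 29.925, 0.013, -0.0, 0.0], 'eef_pos': [214.046, 533.279, 303.072], 'tcp_rot': [[-0.928, 0.373, -0.001], [0.373, 0.928, -0.001], [0.0, -0.002, -1.0]], 'force': [0.374, -0.3, -0.053], 'wrist_torque': [-0.006, -0.063, -0.019], 'grip_width': 85.242}
{'mtx': [[351.651, 0.0, 275.7], [0.0, 351.651, 207.733], [0.0, 0.0, 1.0]], 'dist': [-0.055, 0.0, 0.0, 0.0, 0.0], 'tool_from_camera': [[0.0, -0.958, -0.285, 71.598], [1.0, 0.0, -0.001, -0.125], [0.001, -0.285, 0.958, -70.645], [0.0, 0.0, 0.0, 1.0]]}
```

View pics/scene0.png

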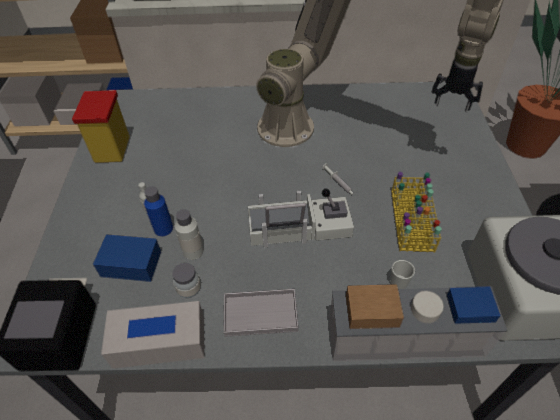

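View pics/top0.png

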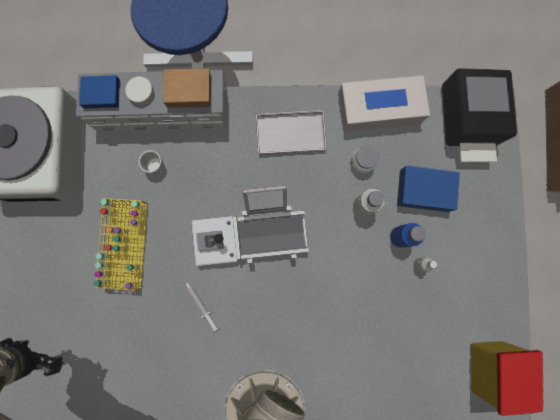

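The top view shows the mixer at about (240–305, 185–265): control box on the left, open end on the right, bail leaning to the far side. The white bottle is at about (373,200), with the blue look-alike at (408,235). I'll enlarge these areas to measure.

```bash
cat > h.py <<'E'
from plant import env
import cv2,numpy as np
def back(n,u,v,z=None,d=None):
    c=env.camera_params(n);K=np.array(c["mtx"]);D=np.array(c["dist"]);R=np.array(c["R"]);t=np.array(c["t"])
    x,y=cv2.undistortPoints(np.array([[[u,v]]],float),K,D)[0,0]
    r=R.T@np.array([x,y,1.]);o=-R.T@t
    s=(z-o[2])/r[2] if z is not None else d
    return o+s*r
def proj(n,P):
    c=env.camera_params(n)
    return cv2.projectPoints(np.array(P,float).reshape(-1,1,3),cv2.Rodrigues(np.array(c["R"]))[0],np.array(c["t"]),np.array(c["mtx"]),np.array(c["dist"]))[0][:,0]
E
python3 - <<'E'
import cv2
a=cv2.imread("pics/top0.png"); 
cv2.imwrite("pics/topm.png",cv2.resize(a[175:275,185:325],None,fx=5.7,fy=5.7,interpolation=cv2.INTER_CUBIC))
cv2.imwrite("pics/topb.png",cv2.resize(a[140:230,330:450],None,fx=6,fy=6,interpolation=cv2.INTER_CUBIC))
a=cv2.imread("pics/scene0.png")
cv2.imwrite("pics/scm.png",cv2.resize(a[180:280,160:360],None,fx=4,fy=4,interpolation=cv2.INTER_CUBIC))
E
```

```text
(no output)
```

View pics/topm.png

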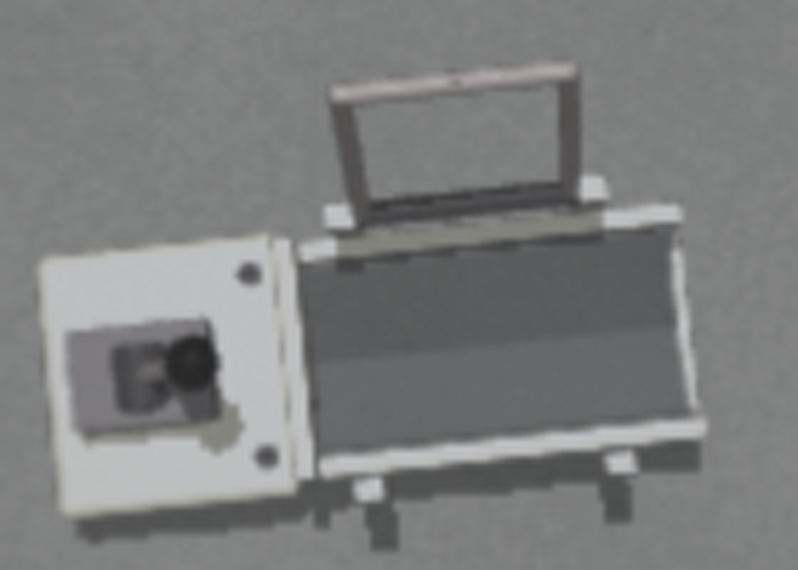

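View pics/topb.png

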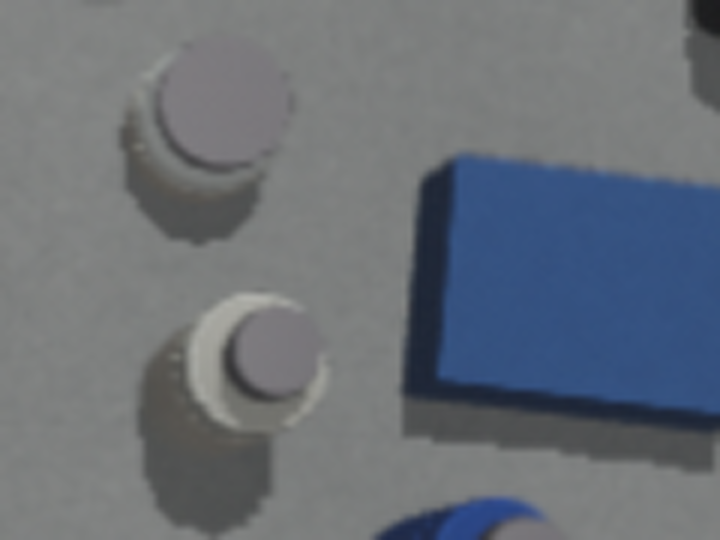

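View pics/scm.png

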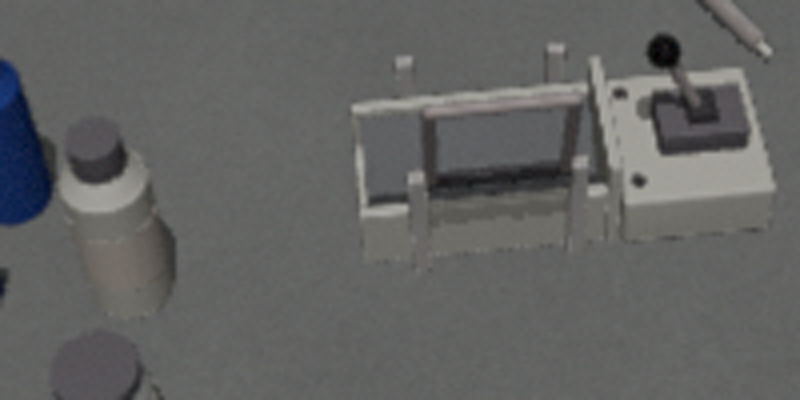

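In the enlarged top view I read four features:
- box corners at (40,260), (62,515), (270,236) and (297,492)
- post tops at (339,216), (593,188), (369,489) and (621,462)
- skirt corners at (683,207) and (705,437)
- bottle cap centre at (276,352) in its own crop

I'll fit the mixer pose to the first three.

```bash
cat > fit.py <<'E'
from h import *
from scipy.optimize import least_squares
px=np.array([(40,260),(62,515),(270,236),(297,492),(339,216),(593,188),(369,489),(621,462),(683,207),(705,437)],float)/5.7+np.array([185,175])-0.4
m=np.array([(320,-65,55),(320,65,55),(200,-65,55),(200,65,55),(165,-64,110),(45,-64,110),(165,66,94),(45,66,94),(3,-58,60),(3,58,60)],float)
def W(p,m):
    c,s=np.cos(p[2]),np.sin(p[2]); return m@np.array([[c,-s,0],[s,c,0],[0,0,1]]).T+[p[0],p[1],0]
r=least_squares(lambda p:(proj("top",W(p,m))-px).ravel(),[450,-50,1.5],loss="soft_l1")
print(r.x,np.degrees(r.x[2]));print(np.round((proj("top",W(r.x,m))-px),1).tolist())
p=r.x
cap=back("top",276/6+330-.4,352/6+140-.4,z=180);print("cap",cap)
body=back("top",257/6+330-.4,362/6+140-.4,z=135);print("body",body)
# scene checks: cap
cs=back("scene",97/4+160,137/4+180,z=180) ; print("cap scene ~(top face)",cs)
c,s=np.cos(p[2]),np.sin(p[2])
for P in (cap,): 
    d=P[:2]-p[:2]; print("in mixer",c*d[0]+s*d[1],-s*d[0]+c*d[1])
print("scene px of mixer pts (crop)",((proj("scene",W(p,m))-[160,180])*4).round().tolist())
bar=back("top",455/5.7+185,80/5.7+175,z=220);d=bar-[p[0],p[1],0];print("bar mixer",c*d[0]+s*d[1],-s*d[0]+c*d[1])
lt=back("top",190/5.7+185,362/5.7+175,z=135);d=lt-[p[0],p[1],0];print("lever tip",c*d[0]+s*d[1],-s*d[0]+c*d[1])
E
python3 fit.py
```

```text
[ 509.32634716 -126.6437728     1.65899666] 95.05350679983732
[[-0.9, -0.7], [-0.6, 0.8], [1.2, -0.9], [0.9, 0.5], [0.4, -0.1], [0.2, 0.2], [0.2, 0.2], [0.1, 0.3], [-1.1, -0.7], [-0.4, 0.2]]
cap [ 583.17270989 -298.1029436   180.        ]
body [ 584.25182422 -299.22007674  135.        ]
cap scene ~(top face) [ 583.49680442 -294.30584998  180.        ]
in mixer -177.29751922794938 -58.45615635167284
scene px of mixer pts (crop) [[775.0, 189.0], [742.0, 64.0], [620.0, 203.0], [595.0, 77.0], [575.0, 161.0], [413.0, 176.0], [552.0, 47.0], [401.0, 61.0], [360.0, 217.0], [351.0, 102.0]]
bar mixer 104.09061056274085 -105.56289584853849
lever tip 239.03408186212684 0.14977052491697762
```

```bash
cat > plan.py <<'E'
from h import *
MX=np.array([509.3,-126.6]);MA=np.radians(95.05)
def mix2w(x,y):
    c,s=np.cos(MA),np.sin(MA);return MX+np.array([c*x-s*y,s*x+c*y])
def w2mix(X):
    c,s=np.cos(MA),np.sin(MA);d=np.array(X)[:2]-MX;return np.array([c*d[0]+s*d[1],-s*d[0]+c*d[1]])
def st():
    o=env.get_obs();p=np.array(o["eef_pos"]);R=np.array(o["tcp_rot"]);a=np.degrees(np.arctan2(R[1,0],R[0,0]))
    print("t%.2f tcp %s ang %.2f mixer %s F %s w %.1f"%(o["time"],p.round(1),a,w2mix(p).round(1),np.round(o["force"],1),o["grip_width"]));return p,R
def delta(target):
    p,R=st();d=R.T@(np.array(target)-p)/25;print("tool units",d.round(2));return d
E
python3 - <<'E'
from plan import *
p,R=st();a=158.1;P=p[:2].copy();T=np.array([584-40,-299+90])
for i in range(13):
    t=1 if i<12 else .62
    d=T-P;d=d/np.linalg.norm(d)
    x=np.array([np.cos(np.radians(a)),np.sin(np.radians(a))]);y=np.array([x[1],-x[0]])
    k=np.array([d@x,d@y]);k/=max(abs(k));k=k.round(2);P=P+25*(k[0]*x+k[1]*y);print(i,k,t,P.round());a-=5*t
E
```

```text
t0.10 tcp [214.  533.3 303.1] ang 158.13 mixer [683.3 236. ] F [ 0.4 -0.3 -0.1] w 85.2
0 [-1.   -0.97] 1 [228. 501.]
1 [-1.   -0.81] 1 [241. 472.]
2 [-1.   -0.68] 1 [254. 444.]
3 [-1.   -0.56] 1 [265. 418.]
4 [-1.   -0.45] 1 [276. 393.]
5 [-1.   -0.35] 1 [287. 369.]
6 [-1.   -0.25] 1 [297. 345.]
7 [-1.   -0.16] 1 [308. 322.]
8 [-1.   -0.07] 1 [318. 299.]
9 [-1.    0.02] 1 [328. 277.]
10 [-1.   0.1] 1 [338. 254.]
11 [-1.    0.19] 1 [349. 230.]
12 [-1.    0.28] 0.62 [359. 207.]
```

Request:
{"method": "play_rows", "body": {"commands": [{"hand": 1,"tx": -1,"ty": -0.97,"tz": 0,"turn": 1},{"hand": 1,"tx": -1,"ty": -0.81,"tz": 0,"turn": 1},{"hand": 1,"tx": -1,"ty": -0.68,"tz": 0,"turn": 1},{"hand": 1,"tx": -1,"ty": -0.56,"tz": 0,"turn": 1},{"hand": 1,"tx": -1,"ty": -0.45,"tz": 0,"turn": 1}], "newtons": 30}}

```text
time: 0.6
eef_pos: [276.6, 392.2, 303.5]
tcp_rot: [[-0.681, 0.732, -0.001], [0.732, 0.681, -0.001], [-0.0, -0.001, -1.0]]
force: [0.5, -0.3, 0.4]
grip_width: 85.0
```

Request:
{"method": "play_rows", "body": {"commands": [{"hand": 1,"tx": -1,"ty": -0.35,"tz": 0,"turn": 1},{"hand": 1,"tx": -1,"ty": -0.25,"tz": 0,"turn": 1},{"hand": 1,"tx": -1,"ty": -0.16,"tz": 0,"turn": 1},{"hand": 1,"tx": -1,"ty": -0.07,"tz": 0,"turn": 1},{"hand": 1,"tx": -1,"ty": 0.02,"tz": 0,"turn": 1}]}}

```text
time: 1.1
eef_pos: [328.6, 275.9, 303.6]
tcp_rot: [[-0.308, 0.951, -0.001], [0.951, 0.308, -0.0], [-0.0, -0.001, -1.0]]
force: [0.5, -0.5, 0.1]
grip_width: 85.4
```

Request:
{"method": "play_rows", "body": {"commands": [{"hand": 1,"tx": -1,"ty": 0.1,"tz": 0,"turn": 1},{"hand": 1,"tx": -1,"ty": 0.2,"tz": 0,"turn": 1},{"hand": 1,"tx": -1,"ty": 0.3,"tz": 0,"turn": 0.6},{"hand": 1,"tx": -1,"ty": 0.4,"tz": 0,"turn": 0},{"hand": 1,"tx": -1,"ty": 0.4,"tz": 0,"turn": 0}]}}

```text
time: 1.6
eef_pos: [384.7, 158.0, 303.6]
tcp_rot: [[-0.089, 0.996, -0.0], [0.996, 0.089, -0.0], [0.0, -0.0, -1.0]]
force: [0.7, 0.3, -0.1]
grip_width: 85.7
```

Request:
{"method": "play_rows", "body": {"commands": [{"hand": 1,"tx": -1,"ty": 0.33},{"hand": 1,"tx": -1,"ty": 0.33},{"hand": 1,"tx": -1,"ty": 0.33},{"hand": 1,"tx": -1,"ty": 0.33},{"hand": 1,"tx": -1,"ty": 0.33}]}}

```text
validation failed for argument at $.co...
```

Request:
{"method": "play_rows", "body": {"commands": [{"hand": 1,"tx": -1,"ty": 0.33},{"hand": 1,"tx": -1,"ty": 0.33},{"hand": 1,"tx": -1,"ty": 0.33},{"hand": 1,"tx": -1,"ty": 0.33},{"hand": 1,"tx": -1,"ty": 0.33}]}}

```text
validation failed for argument at $.co...
```

Run:
```python
from plan import *
st()
p,d=env.camera("wrist"); cv2.imwrite("pics/w1.png",p[:,:,::-1]);np.save("pics/w1.npy",d);st()
```

```text
t1.60 tcp [384.7 158.  303.6] ang 95.13 mixer [294.5  99.1] F [ 0.7  0.3 -0.1] w 85.7
t1.65 tcp [386.4 155.8 303.6] ang 94.99 mixer [292.1  97.6] F [ 2.2 -1.4 -0.3] w 85.4
```

View pics/w1.png

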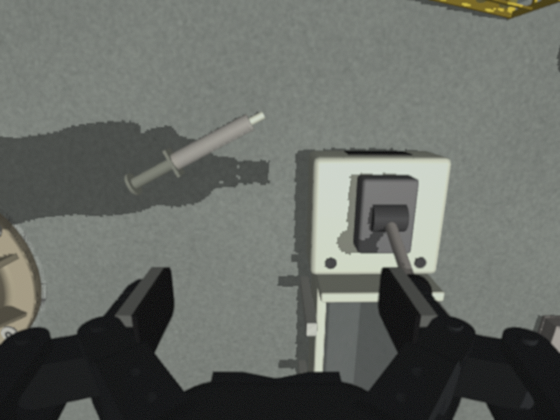

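The wrist view shows the control box at (312–450, 155–275), with the lever tip near (420,290). Every field is needed in each row, so I'll resend the move.

Request:
{"method": "play_rows", "body": {"commands": [{"hand": 1,"tx": -1,"ty": 0.33,"tz": 0,"turn": 0},{"hand": 1,"tx": -1,"ty": 0.33,"tz": 0,"turn": 0},{"hand": 1,"tx": -1,"ty": 0.33,"tz": 0,"turn": 0},{"hand": 1,"tx": -1,"ty": 0.33,"tz": 0,"turn": 0},{"hand": 1,"tx": -1,"ty": 0.33,"tz": 0,"turn": 0}]}}

```text
time: 2.15
eef_pos: [436.9, 37.4, 303.6]
tcp_rot: [[-0.089, 0.996, -0.001], [0.996, 0.089, 0.0], [0.0, -0.001, -1.0]]
force: [1.2, 0.5, -0.1]
grip_width: 85.2
```

Request:
{"method": "play_rows", "body": {"commands": [{"hand": 1,"tx": -1,"ty": 0.33,"tz": 0,"turn": 0},{"hand": 1,"tx": -1,"ty": 0.33,"tz": 0,"turn": 0},{"hand": 1,"tx": -1,"ty": 0.33,"tz": 0,"turn": 0},{"hand": 1,"tx": -0.8,"ty": 0.33,"tz": 0,"turn": 0},{"hand": 1,"tx": 0,"ty": 0,"tz": 0,"turn": 0}]}}

```text
time: 2.65
eef_pos: [479.2, -55.2, 303.3]
tcp_rot: [[-0.086, 0.996, -0.0], [0.996, 0.086, -0.0], [-0.0, -0.0, -1.0]]
force: [0.3, 0.5, -0.4]
grip_width: 85.4
```

Run:
```python
from plan import *
st()
p,d=env.camera("wrist"); cv2.imwrite("pics/w2.png",p[:,:,::-1]);np.save("pics/w2.npy",d);st()
```

```text
t2.65 tcp [479.2 -55.2 303.3] ang 94.96 mixer [73.7 23.7] F [ 0.3  0.5 -0.4] w 85.4
t2.70 tcp [478.3 -54.1 303.3] ang 95.01 mixer [75.  24.5] F [-0.3  0.2 -0.8] w 85.3
```

View pics/w2.png

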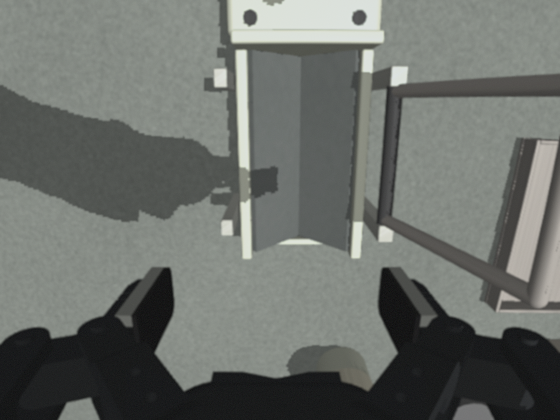

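Run:
```python
import cv2
a=cv2.imread("pics/w2.png"); 
cv2.imwrite("pics/w2a.png",cv2.resize(a[20:110,205:415],None,fx=3.8,fy=3.8,interpolation=cv2.INTER_CUBIC))
cv2.imwrite("pics/w2b.png",cv2.resize(a[180:270,205:415],None,fx=3.8,fy=3.8,interpolation=cv2.INTER_CUBIC))
```

```text
(no output)
```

View pics/w2a.png

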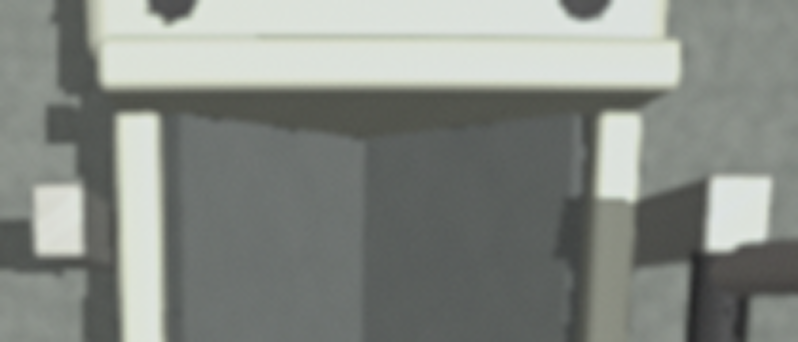

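View pics/w2b.png

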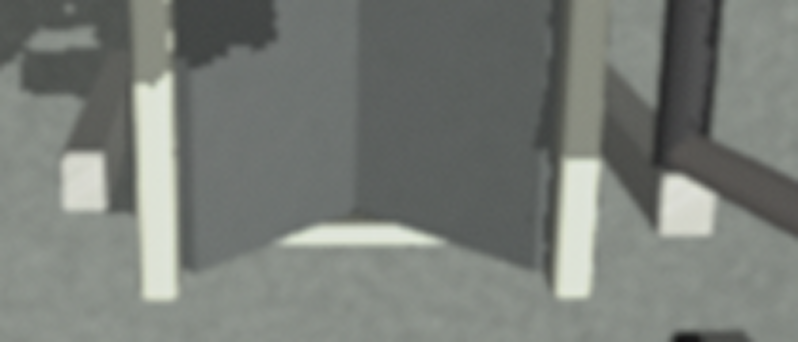

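```bash
cat > fitw.py <<'E'
from plan import *
from scipy.optimize import least_squares
p=np.array([479.2,-55.2,303.3]);a=np.radians(94.98)
R=np.array([[np.cos(a),np.sin(a),0],[np.sin(a),-np.cos(a),0],[0,0,-1]])
c=env.camera_params("wrist");T=np.array(c["tool_from_camera"]);K=np.array(c["mtx"]);D=np.array(c["dist"])
def pw(W):
    cam=((W-p)@R-T[:3,3])@T[:3,:3]
    return cv2.projectPoints(cam.reshape(-1,1,3),np.zeros(3),np.zeros(3),K,D)[0][:,0]
A=lambda u,v:(u/3.8+205,v/3.8+20);B=lambda u,v:(u/3.8+205,v/3.8+180)
px=np.array([A(59,220),B(85,182),A(740,213),B(688,204),B(142,298),B(591,298)])-.4
m=np.array([(165,66,94),(45,66,94),(165,-64,110),(45,-64,110),(6,58,60),(6,-58,60)],float)
def W(q,m):
    c,s=np.cos(q[2]),np.sin(q[2]); return m@np.array([[c,-s,0],[s,c,0],[0,0,1]]).T+[q[0],q[1],0]
r=least_squares(lambda q:(pw(W(q,m))-px).ravel(),[509,-126,1.66],loss="soft_l1");q=r.x
print(q,np.degrees(q[2]));print((pw(W(q,m))-px).round(1).tolist())
e=np.array([(0,0,22),(6,0,11),(190,0,11),(190,0,88)],float)
print(pw(W(q,e)).round(1).tolist(),"seen",np.round([B(363,244),B(357,212),A(365,137),A(390,88)],1).tolist())
E
python3 fitw.py
```

```text
[ 511.105386   -126.60138595    1.66221552] 95.23793393568772
[[0.1, 0.3], [-0.1, 0.3], [-0.2, 0.5], [0.1, 0.5], [-0.4, -4.4], [0.7, -5.0]]
[[298.8, 244.1], [298.2, 235.2], [300.7, 56.2], [307.6, 43.1]] seen [[300.5, 244.2], [298.9, 235.8], [301.1, 56.1], [307.6, 43.2]]
```

Wrist-based fit: mixer at about (511,-126.6), 95.2°, which agrees with the top camera to about 2 mm. Next I go above the bottle.

Request:
{"method": "play_rows", "body": {"commands": [{"hand": 1,"tx": -1,"ty": 0.33,"tz": 0,"turn": 0},{"hand": 1,"tx": -1,"ty": 0.33,"tz": 0,"turn": 0},{"hand": 1,"tx": -1,"ty": 0.33,"tz": 0,"turn": 0},{"hand": 1,"tx": -1,"ty": 0.33,"tz": 0,"turn": 0},{"hand": 1,"tx": -1,"ty": 0.33,"tz": 0,"turn": 0}]}}

```text
time: 3.2
eef_pos: [530.4, -173.7, 303.8]
tcp_rot: [[-0.091, 0.996, -0.001], [0.996, 0.091, 0.001], [0.001, -0.001, -1.0]]
force: [0.1, -0.9, 0.7]
grip_width: 85.5
```

Request:
{"method": "play_rows", "body": {"commands": [{"hand": 1,"tx": -1,"ty": 0.33,"tz": 0,"turn": 0},{"hand": 1,"tx": -1,"ty": 0.33,"tz": 0,"turn": 0},{"hand": 1,"tx": -1,"ty": 0.33,"tz": 0,"turn": 0},{"hand": 1,"tx": -1,"ty": 0.33,"tz": 0,"turn": 0},{"hand": 1,"tx": -1,"ty": 0.33,"tz": 0,"turn": 0}]}}

```text
time: 3.7
eef_pos: [583.0, -294.4, 303.7]
tcp_rot: [[-0.09, 0.996, -0.001], [0.996, 0.09, 0.001], [0.001, -0.001, -1.0]]
force: [0.3, -0.0, -0.3]
grip_width: 85.3
```

```bash
sed -i 's/MX=.*/MX=np.array([510.7,-126.6]);MA=np.radians(95.15)/' plan.py
python3 - <<'E'
from plan import *
delta([583.2,-298.1,220])
p,d=env.camera("wrist"); cv2.imwrite("pics/w3.png",p[:,:,::-1])
p,d=env.camera("top"); cv2.imwrite("pics/top3.png",cv2.resize(p[130:270,300:460,::-1],None,fx=4,fy=4))
delta([583.2,-298.1,220])
E
```

```text
t3.70 tcp [ 583.  -294.4  303.7] ang 95.19 mixer [-173.6  -57. ] F [ 0.3 -0.  -0.3] w 85.3
tool units [-0.15 -0.    3.35]
t3.80 tcp [ 583.4 -296.4  302.7] ang 95.04 mixer [-175.6  -57.2] F [ 0.6  0.5 -0. ] w 85.1
tool units [-0.07 -0.01  3.31]
```

View pics/w3.png

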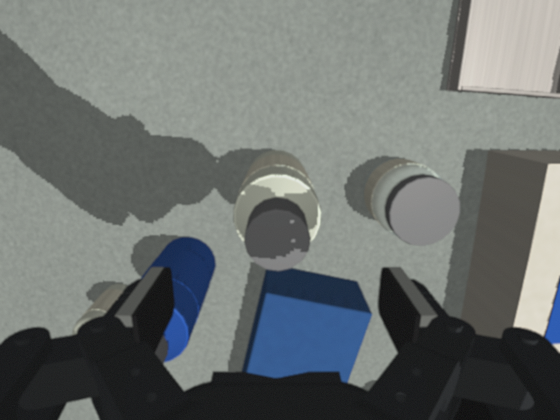

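View pics/top3.png

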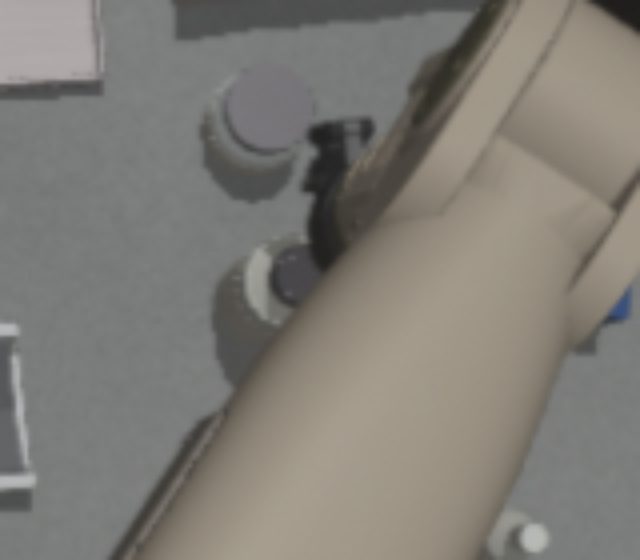

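```bash
cat >> plan.py <<'E'
def wback(u,v,z,p,a):
    a=np.radians(a);R=np.array([[np.cos(a),np.sin(a),0],[np.sin(a),-np.cos(a),0],[0,0,-1]])
    c=env.camera_params("wrist");T=np.array(c["tool_from_camera"])
    x,y=cv2.undistortPoints(np.array([[[u,v]]],float),np.array(c["mtx"]),np.array(c["dist"]))[0,0]
    r=R@(T[:3,:3]@np.array([x,y,1.]));o=R@T[:3,3]+p
    return o+r*(z-o[2])/r[2]
E
python3 - <<'E'
from plan import *
p=np.array([583.2,-295.5,303.3])
for v in (206,236,238,270): print(v,wback(278,v,180,p,95.1))
print(wback(245,238,180,p,95.1),wback(311,238,180,p,95.1))
import cv2
a=cv2.imread("pics/w3.png");cv2.imwrite("pics/w3c.png",cv2.resize(a[140:280,220:340],None,fx=5,fy=4,interpolation=cv2.INTER_CUBIC))
E
```

```text
206 [ 583.90469025 -280.17387378  180.        ]
236 [ 585.5822541  -298.53713291  180.        ]
238 [ 585.69734063 -299.79648642  180.        ]
270 [ 587.59914307 -320.59973684  180.        ]
[ 566.26602045 -301.5451131   180.        ] [ 605.13310351 -298.06623015  180.        ]
```

View pics/w3c.png

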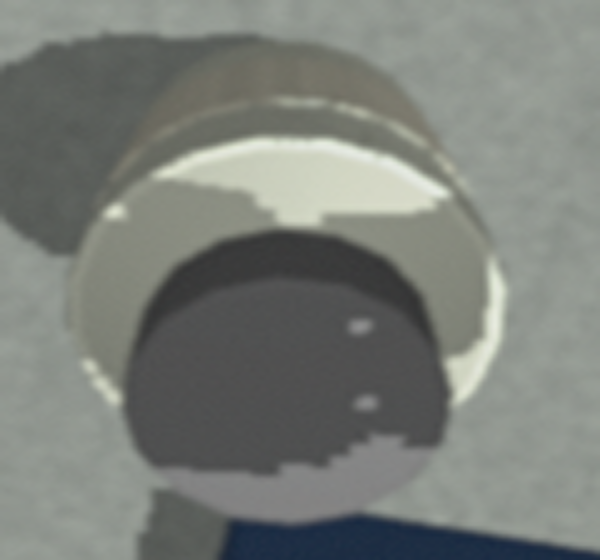

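Wrist crop: the cap's top face is centred near (277,240), which gives (585,-301). The top camera agrees to about 3 mm. Now down to grip the cap.

Request:
{"method": "play_rows", "body": {"commands": [{"hand": 1,"tx": -0.15,"ty": 0.06,"tz": 0,"turn": 0},{"hand": 1,"tx": 0,"ty": 0,"tz": 1,"turn": 0},{"hand": 1,"tx": 0,"ty": 0,"tz": 1,"turn": 0},{"hand": 1,"tx": 0,"ty": 0,"tz": 1,"turn": 0},{"hand": 1,"tx": 0,"ty": 0,"tz": 0.35,"turn": 0}]}}

```text
time: 4.3
eef_pos: [583.2, -296.2, 217.5]
tcp_rot: [[-0.091, 0.996, -0.004], [0.996, 0.091, 0.003], [0.003, -0.004, -1.0]]
force: [0.1, 0.1, -0.4]
grip_width: 85.3
```

Request:
{"method": "play_rows", "body": {"commands": [{"hand": 0,"tx": 0,"ty": 0,"tz": 0,"turn": 0},{"hand": 0,"tx": 0,"ty": 0,"tz": 0,"turn": 0},{"hand": 0,"tx": 0,"ty": 0,"tz": 0,"turn": 0},{"hand": 0,"tx": 0,"ty": 0,"tz": 0,"turn": 0},{"hand": 0,"tx": 0,"ty": 0,"tz": 0,"turn": 0}], "newtons": 40}}

```text
time: 4.8
eef_pos: [585.0, -299.0, 222.1]
tcp_rot: [[-0.089, 0.996, 0.002], [0.996, 0.089, -0.002], [-0.002, 0.002, -1.0]]
force: [-1.2, 0.5, 6.6]
grip_width: 38.9
```

Run:
```python
from plan import *
delta(np.append(mix2w(-36,0),280))
```

```text
t4.80 tcp [ 585.  -299.   222.1] ang 95.12 mixer [-178.4  -58.6] F [-1.2  0.5  6.6] w 38.9
tool units [ 5.69 -2.34 -2.33]
```

Request:
{"method": "play_rows", "body": {"commands": [{"hand": 0,"tx": 0,"ty": 0,"tz": -0.6,"turn": 0},{"hand": 0,"tx": 0,"ty": 0,"tz": -0.6,"turn": 0},{"hand": 0,"tx": 0.5,"ty": -0.2,"tz": 0,"turn": 0},{"hand": 0,"tx": 0.9,"ty": -0.4,"tz": 0,"turn": 0},{"hand": 0,"tx": 0.9,"ty": -0.4,"tz": 0,"turn": 0}]}}

```text
time: 5.3
eef_pos: [554.0, -243.2, 249.6]
tcp_rot: [[-0.088, 0.996, -0.0], [0.996, 0.088, 0.001], [0.001, -0.0, -1.0]]
force: [-0.0, 1.0, -3.3]
grip_width: 38.8
```

Request:
{"method": "play_rows", "body": {"commands": [{"hand": 0,"tx": 0.9,"ty": -0.4,"tz": 0,"turn": 0},{"hand": 0,"tx": 0.9,"ty": -0.4,"tz": 0,"turn": 0},{"hand": 0,"tx": 0.7,"ty": -0.3,"tz": 0,"turn": 0},{"hand": 0,"tx": 0.6,"ty": -0.2,"tz": 0,"turn": 0},{"hand": 0,"tx": 0,"ty": 0,"tz": 0,"turn": 0}]}}

```text
time: 5.8
eef_pos: [514.3, -167.5, 250.1]
tcp_rot: [[-0.091, 0.996, -0.001], [0.996, 0.091, 0.001], [0.001, -0.001, -1.0]]
force: [-0.5, 0.4, -3.6]
grip_width: 39.0
```

Run:
```python
from plan import *
delta(np.append(mix2w(-40,0),222))
p,d=env.camera("wrist"); cv2.imwrite("pics/w4.png",p[:,:,::-1])
p,d=env.camera("scene"); cv2.imwrite("pics/s4.png",cv2.resize(p[150:290,160:360,::-1],None,fx=4,fy=4))
delta(np.append(mix2w(-40,0),222))
```

```text
t5.80 tcp [ 514.3 -167.5  250.1] ang 95.21 mixer [-41.1   0.1] F [-0.5  0.4 -3.6] w 39.0
tool units [0.04 0.01 1.12]
t5.90 tcp [ 515.6 -169.4  250.3] ang 95.15 mixer [-43.1  -1. ] F [ 0.8 -0.1 -3.5] w 38.9
tool units [ 0.12 -0.04  1.13]
```

View pics/w4.png

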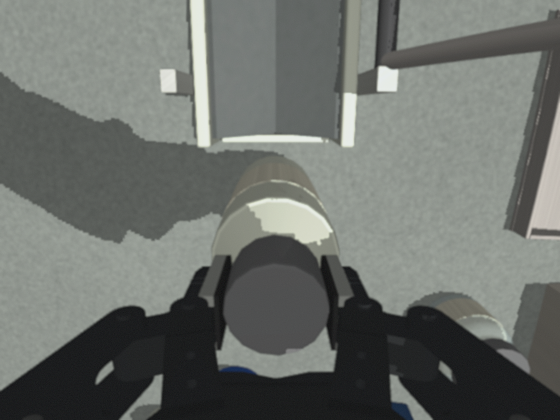

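View pics/s4.png

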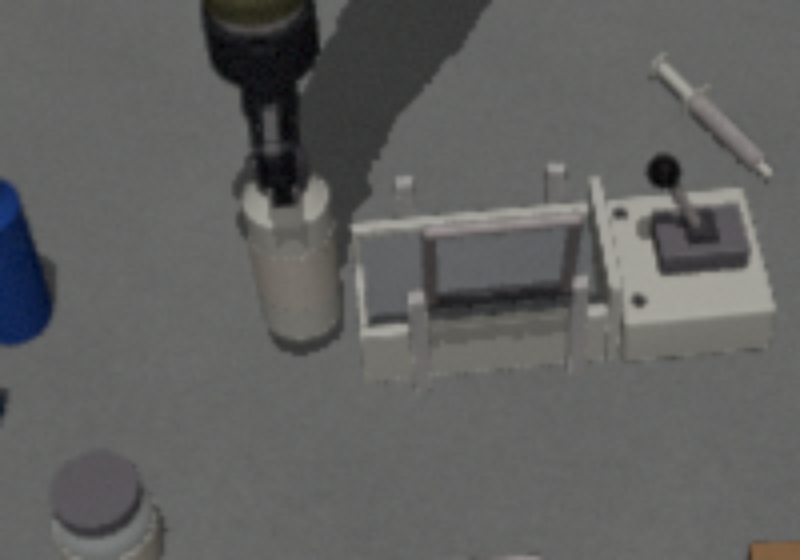

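The bottle is gripped and centred on the sill (sill middle at about (276,138) in the wrist view, bottle axis also at column 276). Lowering it.

Request:
{"method": "play_rows", "body": {"commands": [{"hand": 0,"tx": 0.1,"ty": 0,"tz": 0.5,"turn": 0},{"hand": 0,"tx": 0,"ty": 0,"tz": 0.4,"turn": 0},{"hand": 0,"tx": 0,"ty": 0,"tz": 0.25,"turn": 0},{"hand": 0,"tx": 0,"ty": 0,"tz": 0,"turn": 0},{"hand": 0,"tx": 0,"ty": 0,"tz": 0,"turn": 0}]}}

```text
time: 6.4
eef_pos: [515.1, -167.4, 221.8]
tcp_rot: [[-0.089, 0.996, 0.001], [0.996, 0.089, -0.001], [-0.001, 0.0, -1.0]]
force: [-0.9, -0.0, 4.7]
grip_width: 39.1
```

Run:
```python
from plan import *
st()
p,d=env.camera("scene"); cv2.imwrite("pics/s5.png",cv2.resize(p[150:290,160:360,::-1],None,fx=4,fy=4)); st()
```

```text
t6.40 tcp [ 515.1 -167.4  221.8] ang 95.09 mixer [-41.   -0.8] F [-0.9 -0.   4.7] w 39.1
t6.45 tcp [ 515.1 -167.4  221.7] ang 95.09 mixer [-41.   -0.7] F [-2.4  0.6  5.7] w 38.8
```

View pics/s5.png

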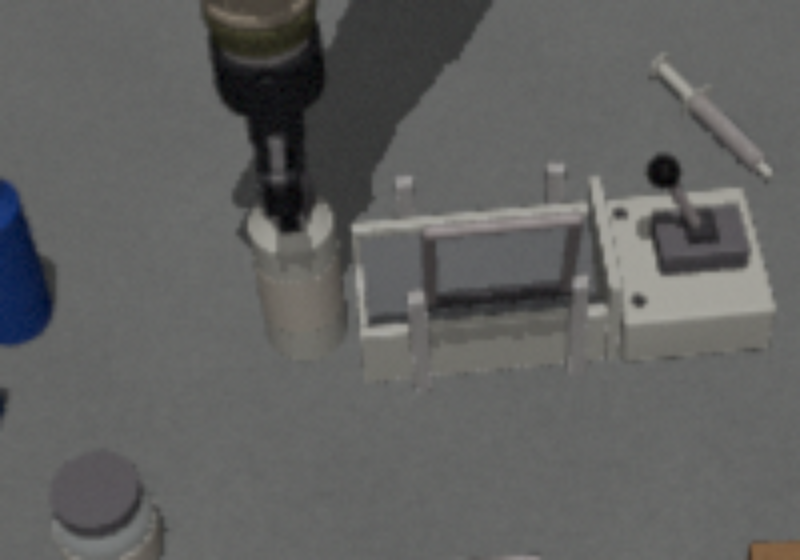

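Run:
```python
import numpy as np
h=167; off=221.7-h  # tcp = grip z + off
prev=np.array([-41,221.7])
for th in [0,6,12,18,24,30,36,42,48,54,60,66,72,78,82]:
    t=np.radians(th);c=min(20/np.cos(t),45);s=h-c
    G=np.array([s*np.sin(t)-32*np.cos(t),22+s*np.cos(t)+32*np.sin(t)+off])
    print(th,round(c),G.round(1),((G-prev)*[1,-1]/25).round(2));prev=G
```

```text
0 20 [-32.  223.7] [ 0.36 -0.08]
6 20 [-16.5 226.1] [ 0.62 -0.1 ]
12 20 [ -0.8 226.7] [ 0.63 -0.02]
18 21 [ 14.7 225.4] [0.62 0.05]
24 22 [ 29.8 222.3] [0.6  0.13]
30 23 [ 44.2 217.3] [0.58 0.2 ]
36 25 [ 57.7 210.6] [0.54 0.27]
42 27 [ 70.  202.2] [0.49 0.34]
48 30 [ 80.5 192.2] [0.42 0.4 ]
54 34 [ 88.8 180.7] [0.33 0.46]
60 40 [ 94.  167.9] [0.21 0.51]
66 45 [ 98.4 155.6] [0.18 0.49]
72 45 [106.1 144.8] [0.31 0.43]
78 45 [112.7 133.4] [0.26 0.46]
82 45 [116.4 125.4] [0.15 0.32]
```

Request:
{"method": "play_rows", "body": {"commands": [{"hand": 0,"tx": 0,"ty": 0,"tz": 0,"turn": 0},{"hand": 0,"tx": 0,"ty": 0,"tz": 0,"turn": 0}], "newtons": 22}}

```text
time: 6.65
eef_pos: [515.1, -167.4, 221.8]
tcp_rot: [[-0.089, 0.996, 0.0], [0.996, 0.089, -0.001], [-0.001, 0.0, -1.0]]
force: [-2.7, -0.7, 4.0]
grip_width: 38.8
```

Request:
{"method": "play_rows", "body": {"commands": [{"hand": 0,"tx": 0.36,"ty": 0,"tz": -0.1,"turn": 0},{"hand": 0,"tx": 0.6,"ty": 0,"tz": -0.1,"turn": 0},{"hand": 0,"tx": 0.62,"ty": 0,"tz": 0,"turn": 0},{"hand": 0,"tx": 0.62,"ty": 0,"tz": 0.05,"turn": 0},{"hand": 0,"tx": 0.6,"ty": 0,"tz": 0.13,"turn": 0}]}}

```text
time: 7.15
eef_pos: [508.9, -95.7, 222.2]
tcp_rot: [[-0.09, 0.996, 0.001], [0.996, 0.09, -0.001], [-0.001, 0.001, -1.0]]
force: [-0.1, -2.1, 0.3]
grip_width: 39.2
```

Run:
```python
from plan import *
st()
p,d=env.camera("scene"); cv2.imwrite("pics/s6.png",cv2.resize(p[150:290,160:360,::-1],None,fx=4,fy=4)); st()
```

```text
t7.15 tcp [508.9 -95.7 222.2] ang 95.16 mixer [31. -1.] F [-0.1 -2.1  0.3] w 39.2
t7.20 tcp [508.4 -93.7 221.6] ang 95.26 mixer [33.  -0.6] F [ 0.5 -0.7 -1.7] w 38.6
```

View pics/s6.png

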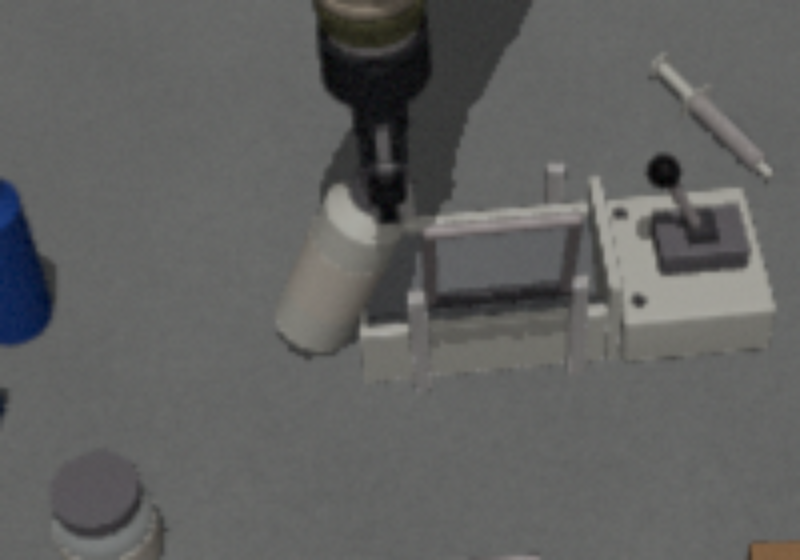

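The bottle is tilting as planned, about 25–30° with its base still outside the sill. Carrying on.

Request:
{"method": "play_rows", "body": {"commands": [{"hand": 0,"tx": 0.58,"ty": 0,"tz": 0.2,"turn": 0},{"hand": 0,"tx": 0.54,"ty": 0,"tz": 0.27,"turn": 0},{"hand": 0,"tx": 0.49,"ty": 0,"tz": 0.34,"turn": 0},{"hand": 0,"tx": 0.42,"ty": 0,"tz": 0.4,"turn": 0},{"hand": 0,"tx": 0.33,"ty": 0,"tz": 0.46,"turn": 0}]}}

```text
time: 7.7
eef_pos: [503.4, -36.7, 179.6]
tcp_rot: [[-0.09, 0.996, 0.001], [0.996, 0.09, 0.002], [0.001, 0.001, -1.0]]
force: [-0.8, 1.8, 3.6]
grip_width: 39.1
```

Request:
{"method": "play_rows", "body": {"commands": [{"hand": 0,"tx": 0.21,"ty": 0,"tz": 0.5,"turn": 0},{"hand": 0,"tx": 0.2,"ty": 0,"tz": 0.48,"turn": 0},{"hand": 0,"tx": 0.3,"ty": 0,"tz": 0.43,"turn": 0},{"hand": 0,"tx": 0.2,"ty": 0,"tz": 0.3,"turn": 0}]}}

```text
time: 8.1
eef_pos: [500.7, -15.4, 135.8]
tcp_rot: [[-0.089, 0.996, -0.002], [0.996, 0.089, -0.0], [-0.0, -0.002, -1.0]]
force: [-0.1, -2.8, 0.5]
grip_width: 38.9
```

Run:
```python
from plan import *
st()
p,d=env.camera("scene"); cv2.imwrite("pics/s7.png",cv2.resize(p[150:290,160:360,::-1],None,fx=4,fy=4)); st()
p,d=env.camera("wrist"); cv2.imwrite("pics/w7.png",p[:,:,::-1])
```

```text
t8.10 tcp [500.7 -15.4 135.8] ang 95.10 mixer [ 1.117e+02 -1.000e-01] F [-0.1 -2.8  0.5] w 38.9
t8.15 tcp [500.2 -14.7 135. ] ang 95.14 mixer [112.4   0.4] F [ 1.5 -1.5 -0.6] w 39.2
```

View pics/s7.png

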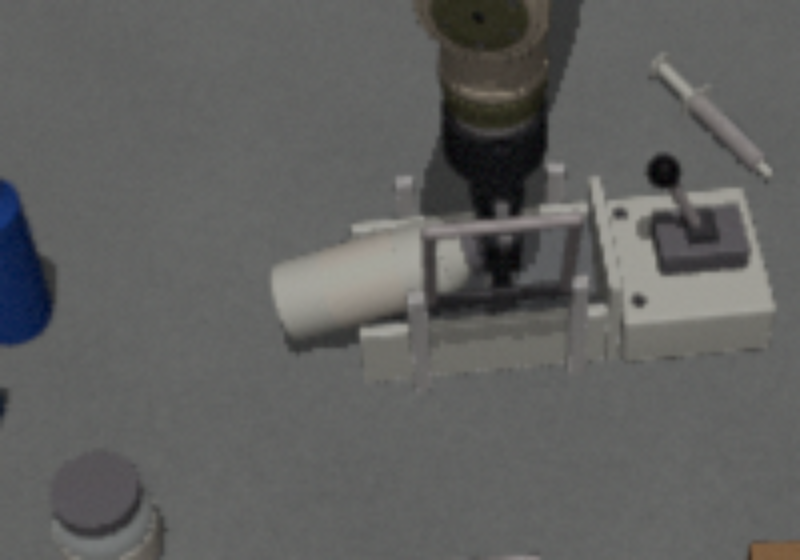

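View pics/w7.png

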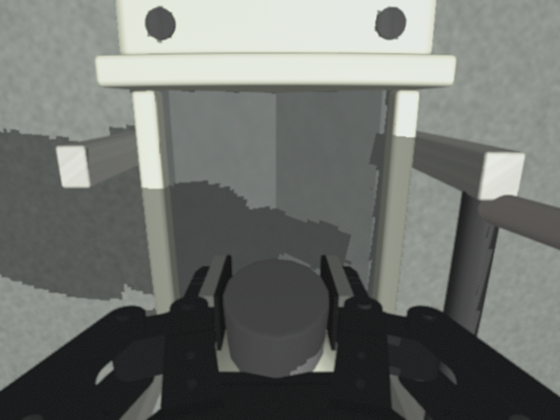

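Bottle lies about 75–80° over, cap still held and centred in the V. I'll drag it inwards while lowering the last bit.

Request:
{"method": "play_rows", "body": {"commands": [{"hand": 0,"tx": 0.4,"ty": 0,"tz": 0.2,"turn": 0},{"hand": 0,"tx": 0.4,"ty": 0,"tz": 0.2,"turn": 0},{"hand": 0,"tx": 0.3,"ty": 0,"tz": 0.1,"turn": 0},{"hand": 0,"tx": 0,"ty": 0,"tz": 0,"turn": 0}]}}

```text
time: 8.6
eef_pos: [498.5, 13.3, 124.6]
tcp_rot: [[-0.091, 0.996, -0.001], [0.996, 0.091, 0.002], [0.002, -0.001, -1.0]]
force: [-1.1, 2.5, 2.3]
grip_width: 38.7
```

Request:
{"method": "play_rows", "body": {"commands": [{"hand": 0.55,"tx": 0,"ty": 0,"tz": 0,"turn": 0},{"hand": 0.6,"tx": 0,"ty": 0,"tz": 0,"turn": 0},{"hand": 0.6,"tx": 0,"ty": 0,"tz": 0,"turn": 0}]}}

```text
time: 8.9
eef_pos: [499.2, 11.7, 125.1]
tcp_rot: [[-0.089, 0.996, 0.001], [0.996, 0.089, 0.0], [0.0, 0.001, -1.0]]
force: [-0.7, 0.2, -0.1]
grip_width: 51.3
```

Run:
```python
from plan import *
st()
p,d=env.camera("scene"); cv2.imwrite("pics/s8.png",cv2.resize(p[150:290,160:360,::-1],None,fx=4,fy=4)); st()
p,d=env.camera("wrist"); cv2.imwrite("pics/w8.png",p[:,:,::-1])
```

```text
t8.90 tcp [499.2  11.7 125.1] ang 95.12 mixer [138.8  -1. ] F [-0.7  0.2 -0.1] w 51.3
t8.95 tcp [499.2  11.7 125.1] ang 95.12 mixer [138.7  -0.9] F [0.3 0.1 0.1] w 51.3
```

View pics/s8.png

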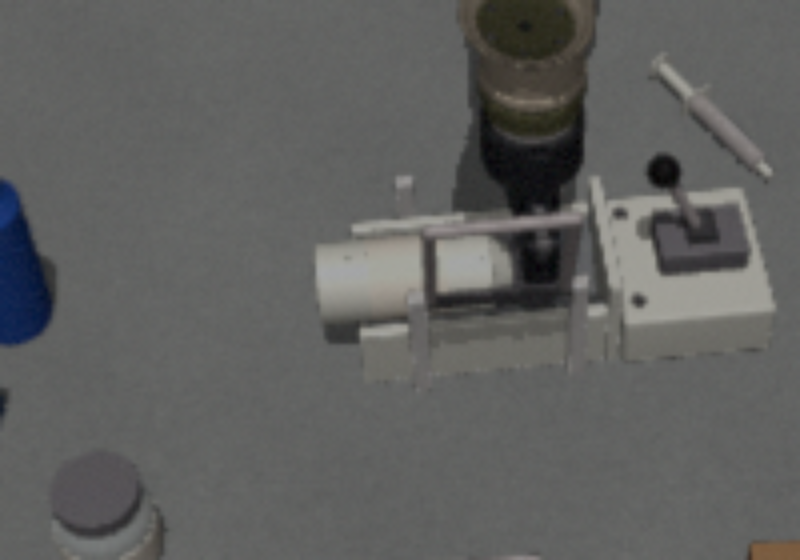

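View pics/w8.png

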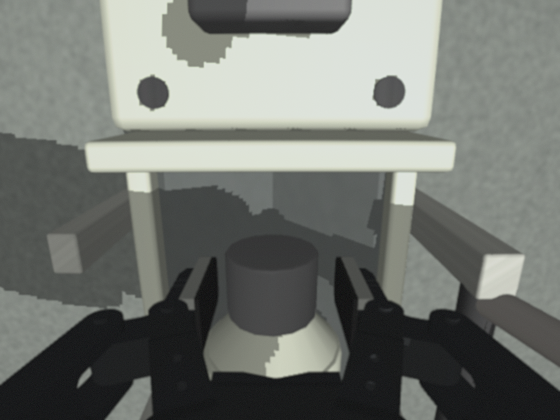

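The bottle lies in the cradle with its cap short of the stop. Next I lift, go round behind the base and shut the fingers.

Request:
{"method": "play_rows", "body": {"commands": [{"hand": 0.6,"tx": 0,"ty": 0,"tz": -1,"turn": 0},{"hand": 0.6,"tx": 0,"ty": -0.04,"tz": -1,"turn": 0},{"hand": 0.6,"tx": -0.5,"ty": 0,"tz": -0.8,"turn": 0},{"hand": 0.3,"tx": -1,"ty": 0,"tz": 0,"turn": 0},{"hand": 0,"tx": -1,"ty": 0,"tz": 0,"turn": 0}]}}

```text
time: 9.5
eef_pos: [504.2, -51.2, 196.0]
tcp_rot: [[-0.09, 0.996, 0.002], [0.996, 0.09, -0.0], [-0.001, 0.002, -1.0]]
force: [-0.1, -0.2, 0.2]
grip_width: 23.1
```

Request:
{"method": "play_rows", "body": {"commands": [{"hand": 0,"tx": -1,"ty": 0,"tz": 0,"turn": 0},{"hand": 0,"tx": -1,"ty": 0,"tz": 0,"turn": 0},{"hand": 0,"tx": -1,"ty": 0,"tz": 0,"turn": 0},{"hand": 0,"tx": -1,"ty": 0,"tz": 0,"turn": 0},{"hand": 0,"tx": -1,"ty": 0,"tz": 0,"turn": 0}]}}

```text
time: 10.0
eef_pos: [514.7, -176.3, 194.9]
tcp_rot: [[-0.089, 0.996, 0.0], [0.996, 0.089, 0.0], [0.0, 0.0, -1.0]]
force: [0.5, 0.2, 0.4]
grip_width: -0.3
```

Request:
{"method": "play_rows", "body": {"commands": [{"hand": 0,"tx": -0.9,"ty": 0,"tz": 0,"turn": 0},{"hand": 0,"tx": 0,"ty": 0,"tz": 1,"turn": 0},{"hand": 0,"tx": 0,"ty": 0,"tz": 1,"turn": 0},{"hand": 0,"tx": 0,"ty": 0,"tz": 1,"turn": 0},{"hand": 0,"tx": 0,"ty": 0,"tz": 0,"turn": 0}]}}

```text
time: 10.5
eef_pos: [514.5, -196.6, 116.7]
tcp_rot: [[-0.089, 0.996, -0.006], [0.996, 0.089, 0.003], [0.004, -0.005, -1.0]]
force: [-1.2, 0.6, -0.2]
grip_width: 0.4
```

Run:
```python
from plan import *
st()
p,d=env.camera("scene"); cv2.imwrite("pics/s9.png",cv2.resize(p[150:290,160:360,::-1],None,fx=4,fy=4)); st()
p,d=env.camera("wrist"); cv2.imwrite("pics/w9.png",p[:,:,::-1])
```

```text
t10.50 tcp [ 514.5 -196.6  116.7] ang 95.09 mixer [-70.1   2.5] F [-1.2  0.6 -0.2] w 0.4
t10.55 tcp [ 515.5 -197.   118.5] ang 95.10 mixer [-70.6   1.6] F [-0.1 -1.1 -0.3] w -0.2
```

View pics/s9.png

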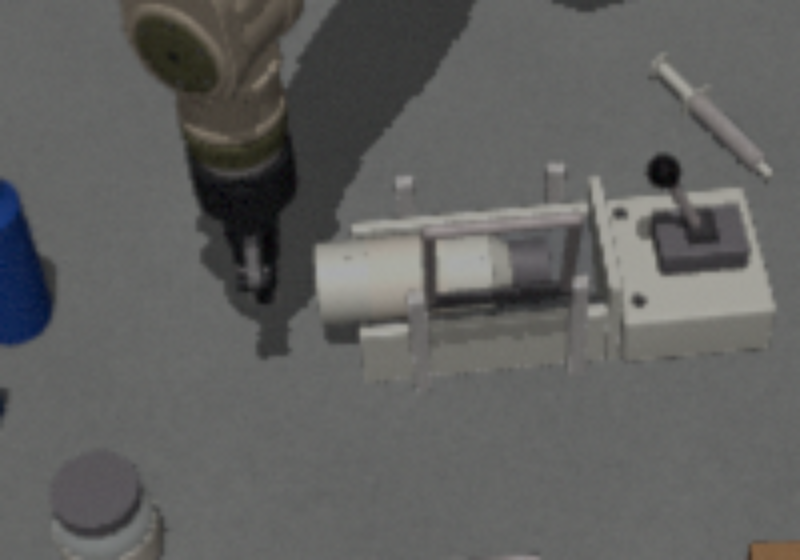

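View pics/w9.png

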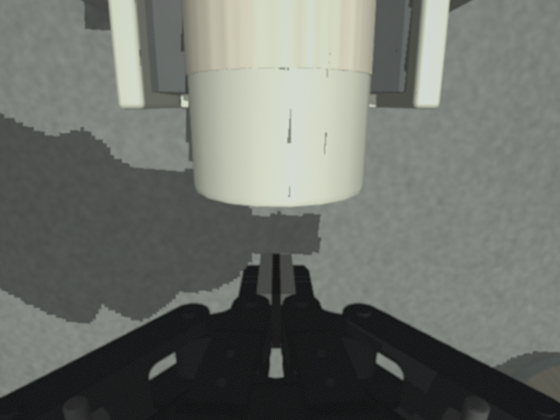

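Fingers are shut behind the base, centred on the bottle. Pushing.

Request:
{"method": "play_rows", "body": {"commands": [{"hand": 0,"tx": 0.6,"ty": 0,"tz": 0,"turn": 0},{"hand": 0,"tx": 0.5,"ty": 0,"tz": 0,"turn": 0},{"hand": 0,"tx": 0.5,"ty": 0,"tz": 0,"turn": 0},{"hand": 0,"tx": 0.5,"ty": 0,"tz": 0,"turn": 0},{"hand": 0,"tx": 0.3,"ty": 0,"tz": 0,"turn": 0}]}}

```text
time: 11.1
eef_pos: [512.0, -137.2, 121.1]
tcp_rot: [[-0.09, 0.996, 0.002], [0.996, 0.09, -0.003], [-0.003, 0.002, -1.0]]
force: [-1.1, -7.1, 5.2]
grip_width: 0.2
```

Request:
{"method": "play_rows", "body": {"commands": [{"hand": 0,"tx": 0.15,"ty": 0,"tz": 0,"turn": 0},{"hand": 0,"tx": 0.1,"ty": 0,"tz": 0,"turn": 0},{"hand": 0,"tx": 0,"ty": 0,"tz": 0,"turn": 0}]}}

```text
time: 11.4
eef_pos: [511.6, -131.6, 121.1]
tcp_rot: [[-0.09, 0.996, 0.002], [0.996, 0.09, -0.002], [-0.002, 0.002, -1.0]]
force: [-0.1, -3.7, 5.8]
grip_width: 0.1
```

Run:
```python
from plan import *
st()
p,d=env.camera("scene"); cv2.imwrite("pics/s10.png",cv2.resize(p[150:290,160:360,::-1],None,fx=4,fy=4)); st()
```

```text
t11.40 tcp [ 511.6 -131.6  121.1] ang 95.15 mixer [-5.  -0.5] F [-0.1 -3.7  5.8] w 0.1
t11.45 tcp [ 511.6 -131.6  121.1] ang 95.15 mixer [-5.1 -0.5] F [ 0.3 -3.8  5.6] w -0.2
```

View pics/s10.png

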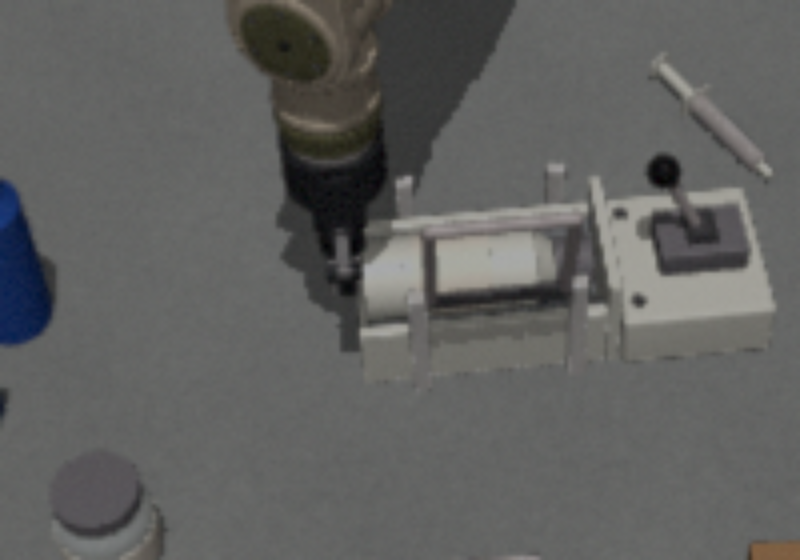

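Request:
{"method": "play_rows", "body": {"commands": [{"hand": 0,"tx": 0.1,"ty": 0,"tz": 0,"turn": 0},{"hand": 0,"tx": 0.1,"ty": 0,"tz": 0,"turn": 0},{"hand": 0,"tx": 0,"ty": 0,"tz": 0,"turn": 0}]}}

```text
time: 11.75
eef_pos: [511.3, -127.0, 121.1]
tcp_rot: [[-0.089, 0.996, 0.002], [0.996, 0.089, -0.003], [-0.003, 0.002, -1.0]]
force: [-0.6, -5.2, 6.1]
grip_width: 0.4
```

Request:
{"method": "play_rows", "body": {"commands": [{"hand": 0,"tx": 0.1,"ty": 0,"tz": 0,"turn": 0},{"hand": 0,"tx": 0.1,"ty": 0,"tz": 0,"turn": 0},{"hand": 0,"tx": 0,"ty": 0,"tz": 0,"turn": 0}]}}

```text
time: 12.05
eef_pos: [511.5, -126.0, 121.4]
tcp_rot: [[-0.086, 0.996, 0.003], [0.996, 0.086, -0.012], [-0.012, 0.002, -1.0]]
force: [-1.4, -20.5, 2.1]
grip_width: -0.3
```

Force jumped to 20 N at tool x of about 0: the cap has met the stop. Backing off, up, and checking where the bail is.

Request:
{"method": "play_rows", "body": {"commands": [{"hand": 0,"tx": -0.6,"ty": 0,"tz": 0,"turn": 0},{"hand": 0,"tx": -0.6,"ty": 0,"tz": -0.5,"turn": 0},{"hand": 0,"tx": 0,"ty": 0,"tz": -1,"turn": 0},{"hand": 0,"tx": 0,"ty": 0,"tz": -1,"turn": 0},{"hand": 0,"tx": 0,"ty": 0,"tz": -1,"turn": 0}]}}

```text
time: 12.55
eef_pos: [512.1, -150.5, 207.7]
tcp_rot: [[-0.09, 0.996, -0.001], [0.996, 0.09, 0.003], [0.003, -0.001, -1.0]]
force: [1.0, 0.1, -0.6]
grip_width: -0.1
```

Request:
{"method": "play_rows", "body": {"commands": [{"hand": 0,"tx": 0,"ty": 0,"tz": -1,"turn": 0},{"hand": 0,"tx": 0,"ty": 0,"tz": -1,"turn": 0},{"hand": 0,"tx": 0,"ty": 0,"tz": -1,"turn": 0},{"hand": 0,"tx": 0,"ty": 0,"tz": -1,"turn": 0},{"hand": 0,"tx": 0,"ty": 0,"tz": -1,"turn": 0}]}}

```text
time: 13.05
eef_pos: [512.2, -150.3, 332.9]
tcp_rot: [[-0.09, 0.996, -0.001], [0.996, 0.09, 0.002], [0.002, -0.001, -1.0]]
force: [1.0, 0.0, 0.9]
grip_width: -0.2
```

Run:
```python
from plan import *
st()
p,d=env.camera("wrist"); cv2.imwrite("pics/w11.png",p[:,:,::-1]);st()
p,d=env.camera("top"); cv2.imwrite("pics/t11.png",cv2.resize(p[175:275,185:325,::-1],None,fx=5.7,fy=5.7,interpolation=cv2.INTER_CUBIC))
for A in (1.7,1.8,1.9,2.0,2.1):
    pts=[]
    for x in (55,105,155):
        w=mix2w(x,-64+130*np.cos(A));pts.append([*w,102+130*np.sin(A)])
    print(A,((proj("top",pts)-[185,175])*5.7).round().tolist())
```

```text
t13.05 tcp [ 512.2 -150.3  332.9] ang 95.17 mixer [-23.7   0.6] F [1.  0.  0.9] w -0.2
t13.10 tcp [ 513.4 -150.8  337.4] ang 95.18 mixer [-24.4  -0.5] F [ 0.  -1.   2.9] w -0.1
1.7 [[574.0, 119.0], [458.0, 131.0], [342.0, 143.0]]
1.8 [[570.0, 90.0], [455.0, 102.0], [340.0, 114.0]]
1.9 [[567.0, 63.0], [452.0, 75.0], [337.0, 87.0]]
2.0 [[564.0, 37.0], [449.0, 49.0], [335.0, 61.0]]
2.1 [[560.0, 14.0], [447.0, 25.0], [333.0, 37.0]]
```

View pics/w11.png

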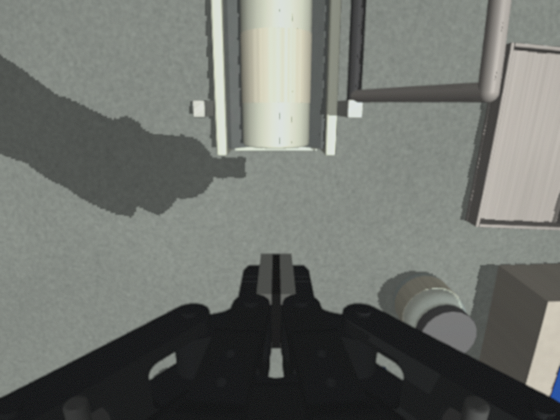

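View pics/t11.png

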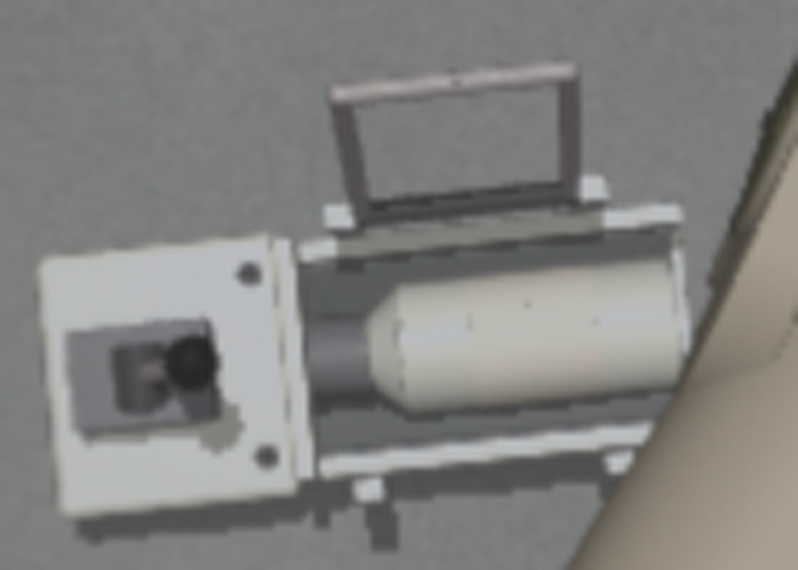

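The bottle lies fully in with the cap at the stop (top view: cap end at about (308,360), against the plate). The bail bar at (455,80) corresponds to about 1.9 rad. Moving behind the bar.

Request:
{"method": "play_rows", "body": {"commands": [{"hand": 0,"tx": 0.75,"ty": 0.85,"tz": 0,"turn": 0},{"hand": 0,"tx": 0.75,"ty": 0.9,"tz": 0,"turn": 0},{"hand": 0,"tx": 0.75,"ty": 0.9,"tz": 0,"turn": 0},{"hand": 0,"tx": 0.75,"ty": 0.9,"tz": 0,"turn": 0},{"hand": 0,"tx": 0.75,"ty": 0.9,"tz": 0,"turn": 0}]}}

```text
time: 13.65
eef_pos: [615.2, -46.4, 331.0]
tcp_rot: [[-0.09, 0.996, -0.002], [0.996, 0.09, 0.002], [0.002, -0.002, -1.0]]
force: [-0.4, 0.7, -0.1]
grip_width: 0.5
```

Request:
{"method": "play_rows", "body": {"commands": [{"hand": 0,"tx": 0.75,"ty": 0.9,"tz": 0,"turn": 0},{"hand": 0,"tx": 0.7,"ty": 0.9,"tz": 0,"turn": 0},{"hand": 0,"tx": 0,"ty": 0,"tz": 0.9,"turn": 0},{"hand": 0,"tx": 0,"ty": 0,"tz": 0.9,"turn": 0},{"hand": 0,"tx": 0,"ty": 0,"tz": 0.6,"turn": 0}]}}

```text
time: 14.15
eef_pos: [655.6, -6.6, 268.9]
tcp_rot: [[-0.091, 0.996, -0.004], [0.996, 0.091, 0.002], [0.002, -0.004, -1.0]]
force: [0.1, -0.2, 0.0]
grip_width: -0.0
```

Run:
```python
from plan import *
st()
p,d=env.camera("scene"); cv2.imwrite("pics/s12.png",cv2.resize(p[150:290,160:360,::-1],None,fx=4,fy=4)); st()
p,d=env.camera("top"); cv2.imwrite("pics/t12.png",cv2.resize(p[135:275,185:325,::-1],None,fx=4,fy=4,interpolation=cv2.INTER_CUBIC))
```

```text
t14.15 tcp [655.6  -6.6 268.9] ang 95.20 mixer [ 106.5 -155.1] F [ 0.1 -0.2  0. ] w -0.0
t14.20 tcp [654.7  -6.7 266.5] ang 95.19 mixer [ 106.5 -154.2] F [-1.   0.1 -2.9] w -0.1
```

View pics/s12.png

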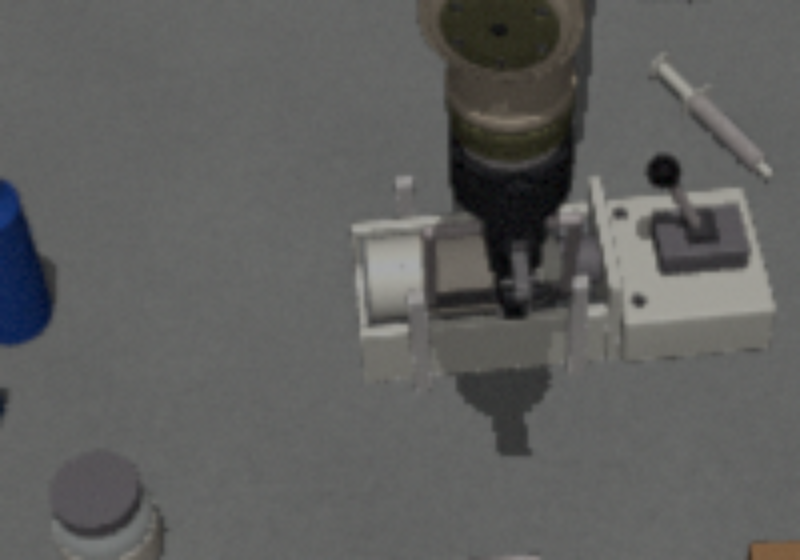

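View pics/t12.png

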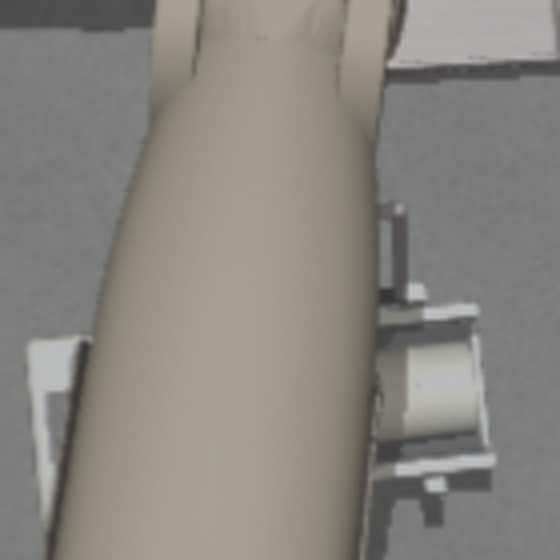

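Fingers are behind the bar (tips about 194 mm up, bar about 225). Swinging it over.

Request:
{"method": "play_rows", "body": {"commands": [{"hand": 0,"tx": 0,"ty": -0.6,"tz": 0,"turn": 0},{"hand": 0,"tx": 0,"ty": -0.6,"tz": 0,"turn": 0},{"hand": 0,"tx": 0,"ty": -0.6,"tz": 0,"turn": 0},{"hand": 0,"tx": 0,"ty": -0.6,"tz": 0,"turn": 0},{"hand": 0,"tx": 0,"ty": -0.6,"tz": 0,"turn": 0}]}}

```text
time: 14.75
eef_pos: [581.9, -14.5, 273.4]
tcp_rot: [[-0.09, 0.996, 0.002], [0.996, 0.09, 0.001], [0.0, 0.002, -1.0]]
force: [1.6, 0.1, 1.0]
grip_width: -0.2
```

Request:
{"method": "play_rows", "body": {"commands": [{"hand": 0,"tx": 0,"ty": -0.6,"tz": 0,"turn": 0},{"hand": 0,"tx": 0,"ty": -0.6,"tz": 0,"turn": 0},{"hand": 0,"tx": 0,"ty": -0.6,"tz": 0,"turn": 0},{"hand": 0,"tx": 0,"ty": -0.6,"tz": 0,"turn": 0},{"hand": 0,"tx": 0,"ty": -0.6,"tz": 0,"turn": 0}]}}

```text
time: 15.25
eef_pos: [507.1, -21.1, 273.0]
tcp_rot: [[-0.09, 0.996, 0.002], [0.996, 0.09, 0.001], [0.001, 0.002, -1.0]]
force: [0.7, 0.5, 0.1]
grip_width: 0.2
```

Run:
```python
from plan import *
st()
p,d=env.camera("scene"); cv2.imwrite("pics/s13.png",cv2.resize(p[150:290,160:360,::-1],None,fx=4,fy=4)); st()
p,d=env.camera("wrist"); cv2.imwrite("pics/w13.png",p[:,:,::-1])
```

```text
t15.25 tcp [507.1 -21.1 273. ] ang 95.14 mixer [105.4  -5.8] F [0.7 0.5 0.1] w 0.2
t15.30 tcp [504.7 -21.  273. ] ang 95.14 mixer [105.7  -3.5] F [-3.6  0.4 -0.8] w 0.5
```

View pics/s13.png

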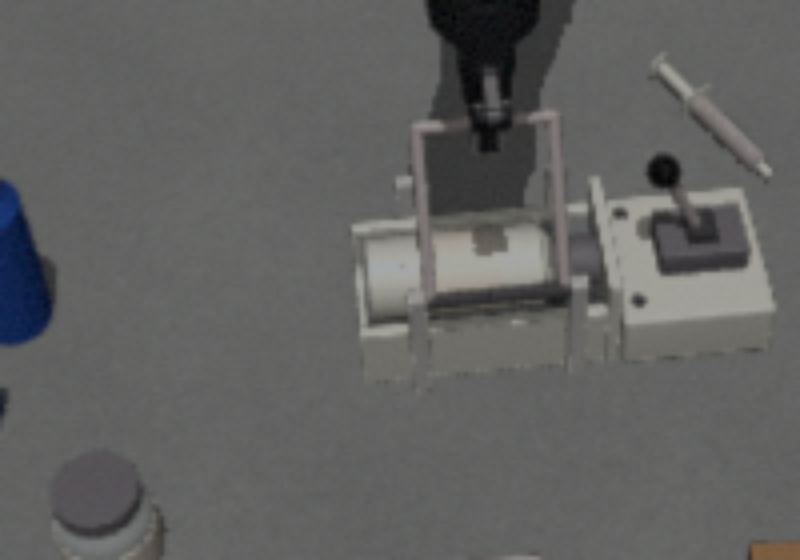

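View pics/w13.png

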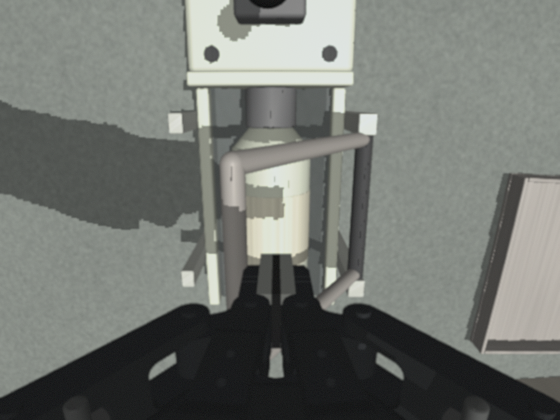

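Request:
{"method": "play_rows", "body": {"commands": [{"hand": 0,"tx": 0,"ty": -0.35,"tz": 0.2,"turn": 0},{"hand": 0,"tx": 0,"ty": -0.35,"tz": 0.4,"turn": 0},{"hand": 0,"tx": 0,"ty": -0.3,"tz": 0.4,"turn": 0},{"hand": 0,"tx": 0,"ty": -0.3,"tz": 0.4,"turn": 0},{"hand": 0,"tx": 0,"ty": -0.25,"tz": 0.4,"turn": 0}]}}

```text
time: 15.85
eef_pos: [468.7, -24.8, 226.9]
tcp_rot: [[-0.09, 0.996, 0.0], [0.996, 0.09, 0.0], [0.0, 0.001, -1.0]]
force: [0.8, 0.0, 0.4]
grip_width: 0.0
```

Run:
```python
from plan import *
st()
p,d=env.camera("scene"); cv2.imwrite("pics/s14.png",cv2.resize(p[150:290,160:360,::-1],None,fx=4,fy=4)); st()
p,d=env.camera("wrist"); cv2.imwrite("pics/w14.png",p[:,:,::-1])
```

```text
t15.85 tcp [468.7 -24.8 226.9] ang 95.14 mixer [105.1  32.7] F [0.8 0.  0.4] w 0.0
t15.90 tcp [467.  -24.6 225.3] ang 95.13 mixer [105.5  34.3] F [-1.  -0.  -1.3] w -0.4
```

View pics/s14.png

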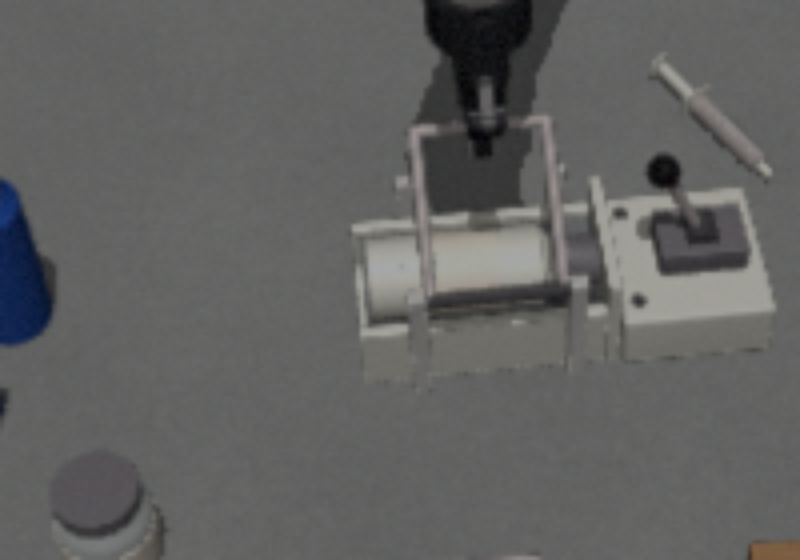

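View pics/w14.png

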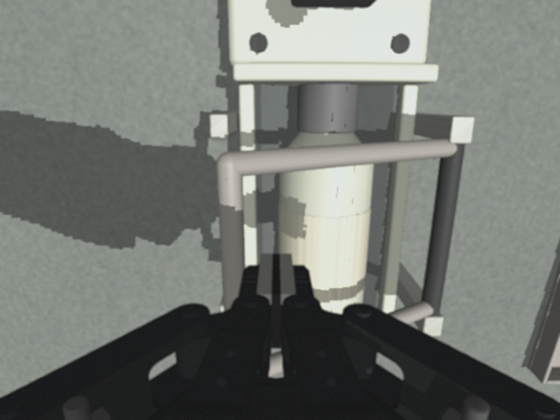

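Request:
{"method": "play_rows", "body": {"commands": [{"hand": 0,"tx": 0,"ty": 0.3,"tz": -0.2,"turn": 0},{"hand": 0,"tx": 0,"ty": 0.2,"tz": -1,"turn": 0},{"hand": 0,"tx": 0,"ty": -0.4,"tz": -0.6,"turn": 0},{"hand": 0,"tx": 0,"ty": -0.7,"tz": 0,"turn": 0},{"hand": 0,"tx": 0,"ty": -0.5,"tz": 0,"turn": 0}]}}

```text
time: 16.45
eef_pos: [442.0, -27.5, 273.7]
tcp_rot: [[-0.09, 0.996, 0.002], [0.996, 0.09, -0.0], [-0.001, 0.002, -1.0]]
force: [0.7, 0.7, -0.3]
grip_width: -0.3
```

Request:
{"method": "play_rows", "body": {"commands": [{"hand": 0,"tx": 0,"ty": 0,"tz": 0,"turn": 0}]}}

```text
time: 16.55
eef_pos: [440.6, -27.2, 272.9]
tcp_rot: [[-0.089, 0.996, 0.0], [0.996, 0.089, 0.0], [0.0, 0.0, -1.0]]
force: [0.9, -0.8, -0.4]
grip_width: 0.3
```

Run:
```python
from plan import *
st()
p,d=env.camera("wrist"); cv2.imwrite("pics/w15.png",p[:,:,::-1]);st()
p,d=env.camera("scene"); cv2.imwrite("pics/s15.png",cv2.resize(p[150:290,160:360,::-1],None,fx=4,fy=4))
```

```text
t16.55 tcp [440.6 -27.2 272.9] ang 95.11 mixer [105.2  60.9] F [ 0.9 -0.8 -0.4] w 0.3
t16.60 tcp [441.3 -27.3 272.7] ang 95.10 mixer [105.1  60.2] F [ 0.4 -0.3  0.5] w -0.4
```

View pics/w15.png

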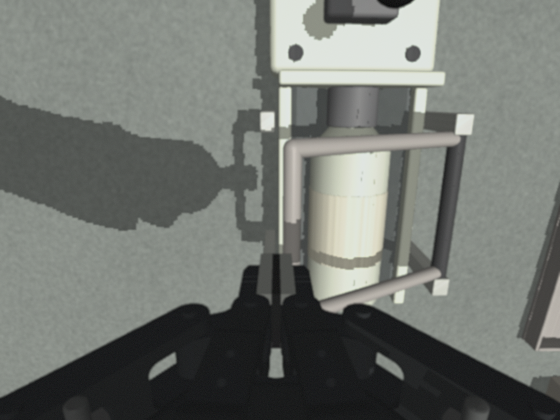

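View pics/s15.png

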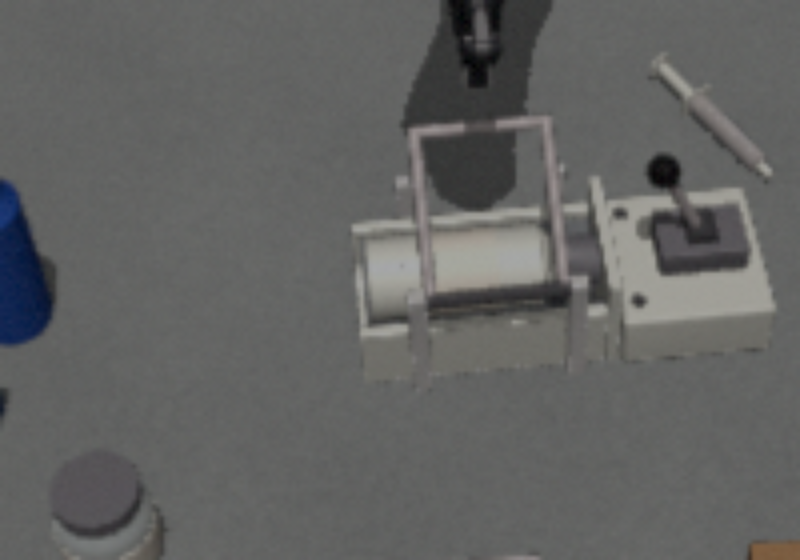

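Run:
```python
from plan import *
for A in (.3,.4,.5,.6,.7):
    y=-64+130*np.cos(A);z=102+130*np.sin(A)
    print(A,round(y),round(z),((proj("scene",[*mix2w(105,y),z])-[160,150])*4).round().tolist())
    
def pw(X,p,a):
    a=np.radians(a);R=np.array([[np.cos(a),np.sin(a),0],[np.sin(a),-np.cos(a),0],[0,0,-1]])
    c=env.camera_params("wrist");T=np.array(c["tool_from_camera"])
    cam=(R.T@(np.array(X)-p)-T[:3,3])@T[:3,:3]
    return cv2.projectPoints(cam.reshape(-1,1,3),np.zeros(3),np.zeros(3),np.array(c["mtx"]),np.array(c["dist"]))[0][0,0]
for A in (.3,.4,.5,.6,.7):
    y=-64+130*np.cos(A);z=102+130*np.sin(A); print(A,pw([*mix2w(155,y),z],np.array([441,-27.3,272.8]),95.1).round(0))
```

```text
0.3 60 140 [[476.0, 140.0]]
0.4 56 153 [[476.0, 133.0]]
0.5 50 164 [[477.0, 127.0]]
0.6 43 175 [[477.0, 123.0]]
0.7 35 186 [[478.0, 121.0]]
0.3 [275. 143.]
0.4 [283. 146.]
0.5 [295. 149.]
0.6 [310. 152.]
0.7 [330. 155.]
```

Bar is at about 0.49 rad (y=51, z=163). Pressing it down from above.

Request:
{"method": "play_rows", "body": {"commands": [{"hand": 0,"tx": 0,"ty": 0,"tz": 0.9,"turn": 0},{"hand": 0,"tx": 0,"ty": 0,"tz": 0.6,"turn": 0},{"hand": 0,"tx": 0,"ty": 0,"tz": 0.6,"turn": 0},{"hand": 0,"tx": 0,"ty": -0.1,"tz": 0.6,"turn": 0},{"hand": 0,"tx": 0,"ty": -0.1,"tz": 0.5,"turn": 0}]}}

```text
time: 17.15
eef_pos: [436.9, -27.8, 191.5]
tcp_rot: [[-0.089, 0.996, -0.0], [0.996, 0.089, 0.0], [0.0, 0.0, -1.0]]
force: [-0.1, -0.5, -0.2]
grip_width: -0.0
```

Request:
{"method": "play_rows", "body": {"commands": [{"hand": 0,"tx": 0,"ty": 0,"tz": 0.3,"turn": 0},{"hand": 0,"tx": 0,"ty": 0,"tz": 0.1,"turn": 0},{"hand": 0,"tx": 0,"ty": 0,"tz": 0,"turn": 0}]}}

```text
time: 17.45
eef_pos: [436.6, -27.8, 182.2]
tcp_rot: [[-0.089, 0.996, -0.0], [0.996, 0.089, 0.0], [0.0, -0.0, -1.0]]
force: [-0.9, -0.3, 0.2]
grip_width: 0.1
```

Run:
```python
from plan import *
st()
p,d=env.camera("wrist"); cv2.imwrite("pics/w16.png",p[:,:,::-1]);st()
p,d=env.camera("scene"); cv2.imwrite("pics/s16.png",cv2.resize(p[150:290,160:360,::-1],None,fx=4,fy=4))
```

```text
t17.45 tcp [436.6 -27.8 182.2] ang 95.12 mixer [105.1  64.9] F [-0.9 -0.3  0.2] w 0.1
t17.50 tcp [436.8 -27.8 182.6] ang 95.13 mixer [105.   64.8] F [-0.  -1.2 -0.1] w -0.1
```

View pics/w16.png

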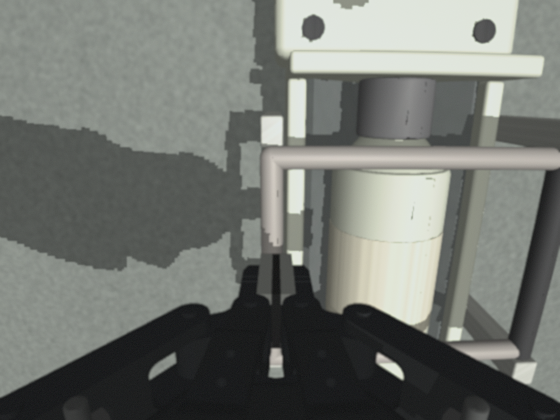

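View pics/s16.png

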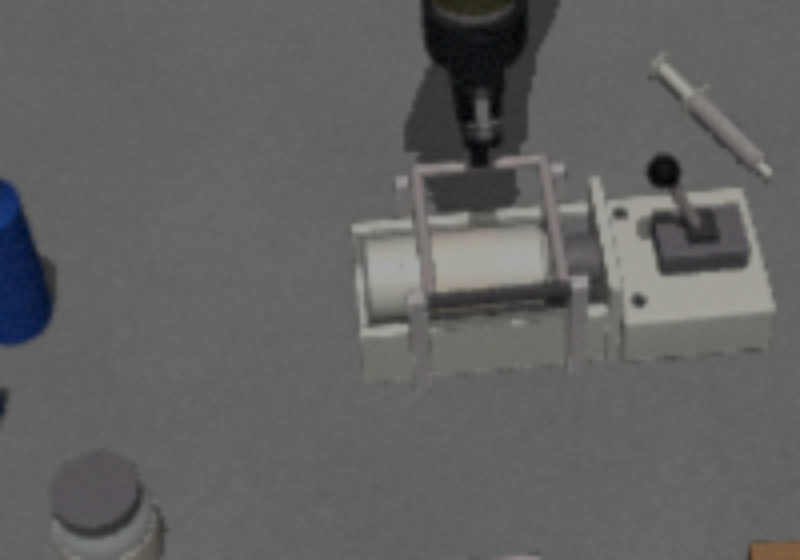

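Nearly down. I'll press the last few mm until the force rises.

Request:
{"method": "play_rows", "body": {"commands": [{"hand": 0,"tx": 0,"ty": 0,"tz": 0.1,"turn": 0},{"hand": 0,"tx": 0,"ty": 0,"tz": 0.1,"turn": 0},{"hand": 0,"tx": 0,"ty": 0,"tz": 0,"turn": 0}]}}

```text
time: 17.85
eef_pos: [437.0, -27.9, 179.2]
tcp_rot: [[-0.089, 0.996, 0.003], [0.996, 0.089, -0.001], [-0.001, 0.002, -1.0]]
force: [-3.0, 0.3, 12.3]
grip_width: 0.2
```

Request:
{"method": "play_rows", "body": {"commands": [{"hand": 0,"tx": 0,"ty": 0,"tz": 0.1,"turn": 0},{"hand": 0,"tx": 0,"ty": 0,"tz": 0,"turn": 0}]}}

```text
time: 18.05
eef_pos: [437.0, -27.9, 178.7]
tcp_rot: [[-0.09, 0.996, 0.004], [0.996, 0.09, -0.001], [-0.002, 0.004, -1.0]]
force: [-10.2, 1.5, 31.8]
grip_width: -0.2
```

The bail is seated, pressed with 32 N at bar-top height 106 mm. Lifting off and heading to the gap between end stop and lever.

Request:
{"method": "play_rows", "body": {"commands": [{"hand": 0,"tx": 0,"ty": 0,"tz": 0,"turn": 0},{"hand": 0,"tx": 0,"ty": 0,"tz": -0.6,"turn": 0},{"hand": 0,"tx": 0,"ty": 0,"tz": -1,"turn": 0},{"hand": 0,"tx": 0,"ty": 0,"tz": -1,"turn": 0},{"hand": 0,"tx": 0,"ty": 0,"tz": -1,"turn": 0}]}}

```text
time: 18.55
eef_pos: [436.2, -27.8, 266.0]
tcp_rot: [[-0.089, 0.996, 0.0], [0.996, 0.089, -0.0], [-0.0, 0.0, -1.0]]
force: [1.4, -0.7, 0.1]
grip_width: 0.1
```

Request:
{"method": "play_rows", "body": {"commands": [{"hand": 0,"tx": 0.5,"ty": 0.5,"tz": -1,"turn": 0},{"hand": 0,"tx": 0.8,"ty": 0.7,"tz": 0,"turn": 0},{"hand": 0,"tx": 0.8,"ty": 0.7,"tz": 0,"turn": 0},{"hand": 0,"tx": 0.8,"ty": 0.7,"tz": 0,"turn": 0},{"hand": 0,"tx": 0,"ty": 0,"tz": 0,"turn": 0}]}}

```text
time: 19.05
eef_pos: [496.1, 52.0, 289.9]
tcp_rot: [[-0.092, 0.996, 0.002], [0.996, 0.092, 0.001], [0.001, 0.002, -1.0]]
force: [-0.7, -1.5, -0.8]
grip_width: -0.0
```

Run:
```python
from plan import *
st()
p,d=env.camera("wrist"); cv2.imwrite("pics/w17.png",p[:,:,::-1]);st()
p,d=env.camera("scene"); cv2.imwrite("pics/s17.png",cv2.resize(p[150:290,160:360,::-1],None,fx=4,fy=4))
```

```text
t19.05 tcp [496.1  52.  289.9] ang 95.28 mixer [179.2  -1.5] F [-0.7 -1.5 -0.8] w -0.0
t19.10 tcp [495.1  51.1 289.7] ang 95.25 mixer [178.4  -0.4] F [-0.3  0.4 -0.3] w -0.1
```

View pics/w17.png

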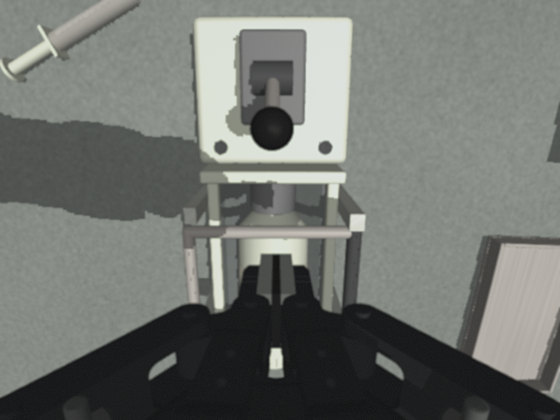

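View pics/s17.png

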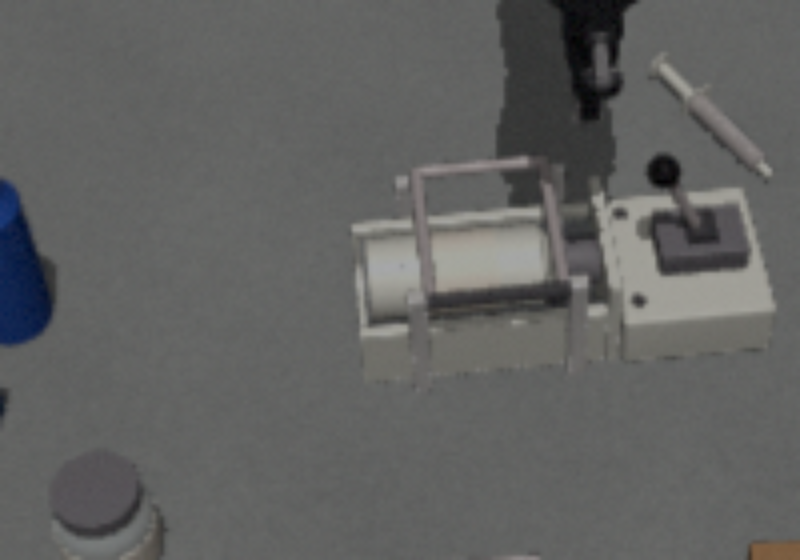

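Run:
```python
from plan import *
for A in (0,.05,.1,.15,.2):
    y=-64+130*np.cos(A);z=102+130*np.sin(A); print(A,((proj("scene",[[*mix2w(x,y),z] for x in (60,105)])-[160,150])*4).round().tolist())
pt=np.array([495.6,51.5,289.8])
for z in (110,120,130,140,150):
    a=wback(271,128,z,pt,95.2);b=back("scene",325.75,192.5,z=z);print(z,w2mix(a).round(1),w2mix(b).round(1))
```

```text
0 [[419.0, 174.0], [476.0, 168.0]]
0.05 [[419.0, 168.0], [476.0, 163.0]]
0.1 [[418.0, 163.0], [476.0, 158.0]]
0.15 [[418.0, 158.0], [476.0, 153.0]]
0.2 [[418.0, 153.0], [476.0, 148.0]]
110 [234.1   1.7] [247.8  38.9]
120 [234.8   1.5] [245.7  29.8]
130 [235.4   1.4] [243.5  20.7]
140 [236.1   1.3] [241.4  11.6]
150 [236.8   1.1] [239.3   2.5]
```

Knob triangulates to mixer x≈237, z≈150, and the bail projection matches about 0–0.03 rad. Going down into the gap behind the knob.

Request:
{"method": "play_rows", "body": {"commands": [{"hand": 0,"tx": 0.9,"ty": -0.05,"tz": 0,"turn": 0},{"hand": 0,"tx": 0,"ty": 0,"tz": 0.9,"turn": 0},{"hand": 0,"tx": 0,"ty": 0,"tz": 0.9,"turn": 0},{"hand": 0,"tx": 0,"ty": 0,"tz": 0.9,"turn": 0},{"hand": 0,"tx": 0,"ty": 0,"tz": 0.9,"turn": 0}]}}

```text
time: 19.65
eef_pos: [490.6, 71.7, 199.3]
tcp_rot: [[-0.088, 0.996, 0.0], [0.996, 0.088, -0.0], [-0.0, 0.0, -1.0]]
force: [0.0, 0.2, -0.1]
grip_width: -0.1
```

Run:
```python
from plan import *
st()
p,d=env.camera("wrist"); cv2.imwrite("pics/w18.png",p[:,:,::-1]);st()
```

```text
t19.65 tcp [490.6  71.7 199.3] ang 95.07 mixer [199.3   2.2] F [ 0.   0.2 -0.1] w -0.1
t19.70 tcp [488.7  71.7 195.7] ang 95.05 mixer [199.5   4.1] F [-1.6 -0.9 -3.1] w 0.1
```

View pics/w18.png

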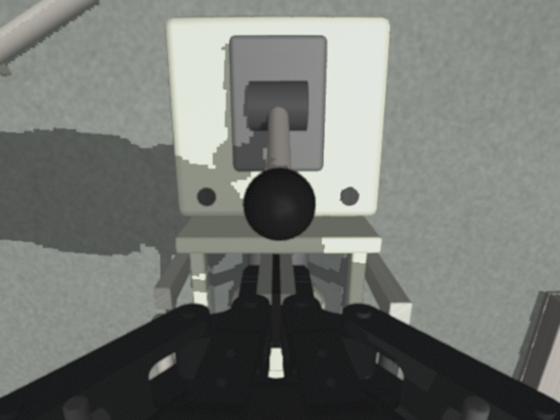

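The knob at (280,204) is straight ahead of the shut fingers. Pushing it over.

Request:
{"method": "play_rows", "body": {"commands": [{"hand": 0,"tx": 0.5,"ty": 0,"tz": 0,"turn": 0},{"hand": 0,"tx": 0.5,"ty": 0,"tz": 0,"turn": 0},{"hand": 0,"tx": 0.6,"ty": 0,"tz": 0,"turn": 0},{"hand": 0,"tx": 0.6,"ty": 0,"tz": 0,"turn": 0},{"hand": 0,"tx": 0.5,"ty": 0,"tz": 0,"turn": 0}]}}

```text
time: 20.2
eef_pos: [485.9, 141.3, 201.6]
tcp_rot: [[-0.09, 0.996, 0.003], [0.996, 0.09, 0.0], [0.0, 0.003, -1.0]]
force: [0.8, -1.4, 0.1]
grip_width: -0.0
```

Request:
{"method": "play_rows", "body": {"commands": [{"hand": 0,"tx": 0.3,"ty": 0,"tz": 0,"turn": 0},{"hand": 0,"tx": 0.2,"ty": 0,"tz": 0,"turn": 0},{"hand": 0,"tx": 0,"ty": 0,"tz": 0,"turn": 0}]}}

```text
time: 20.5
eef_pos: [484.1, 152.9, 200.1]
tcp_rot: [[-0.09, 0.996, 0.0], [0.996, 0.09, 0.0], [0.0, 0.0, -1.0]]
force: [-0.7, -1.4, 0.2]
grip_width: 0.1
```

Run:
```python
from plan import *
st()
p,d=env.camera("wrist"); cv2.imwrite("pics/w19.png",p[:,:,::-1])
p,d=env.camera("scene"); cv2.imwrite("pics/s19.png",cv2.resize(p[150:290,160:360,::-1],None,fx=4,fy=4))
```

```text
t20.50 tcp [484.1 152.9 200.1] ang 95.19 mixer [280.8   1.4] F [-0.7 -1.4  0.2] w 0.1
```

View pics/w19.png

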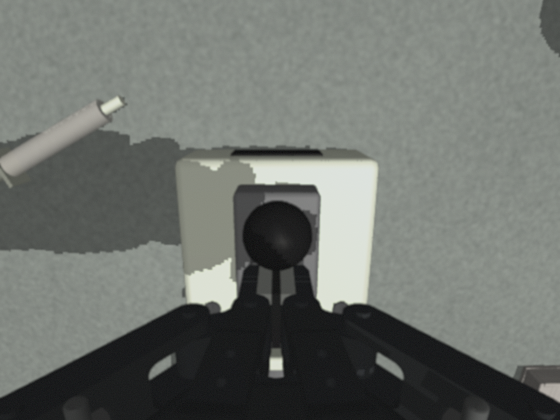

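View pics/s19.png

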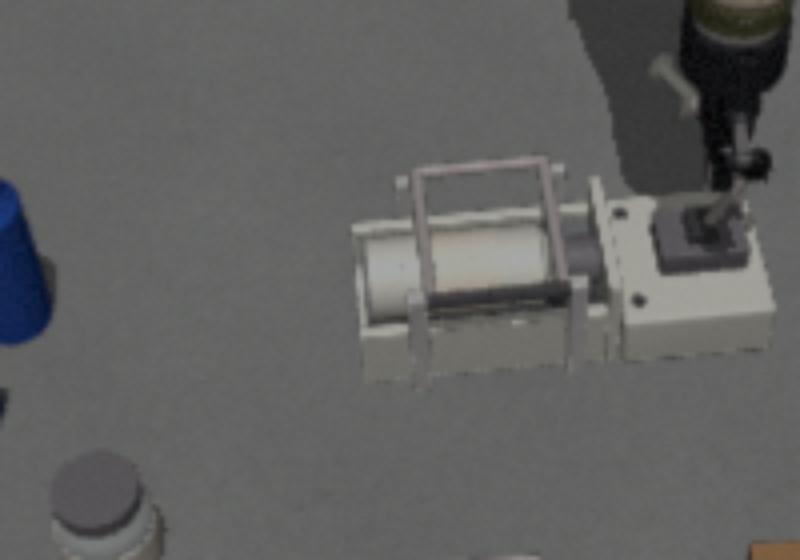

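Request:
{"method": "play_rows", "body": {"commands": [{"hand": 0,"tx": 0.1,"ty": 0,"tz": 0,"turn": 0},{"hand": 0,"tx": 0.1,"ty": 0,"tz": 0,"turn": 0},{"hand": 0,"tx": 0,"ty": 0,"tz": 0,"turn": 0}]}}

```text
time: 20.9
eef_pos: [483.8, 156.3, 199.8]
tcp_rot: [[-0.088, 0.996, 0.0], [0.996, 0.088, -0.002], [-0.002, -0.0, -1.0]]
force: [0.3, -5.3, -0.9]
grip_width: 0.5
```

Request:
{"method": "play_rows", "body": {"commands": [{"hand": 0,"tx": 0.1,"ty": 0,"tz": 0,"turn": 0},{"hand": 0,"tx": 0.05,"ty": 0,"tz": 0,"turn": 0},{"hand": 0,"tx": 0,"ty": 0,"tz": 0,"turn": 0}]}}

```text
time: 21.2
eef_pos: [483.7, 157.5, 199.7]
tcp_rot: [[-0.086, 0.996, 0.0], [0.996, 0.086, -0.009], [-0.009, -0.001, -1.0]]
force: [0.5, -15.8, 0.6]
grip_width: -0.1
```

Force builds to 16 N at a standstill, so the lever is at its stop. Backing off, then up and clear.

Request:
{"method": "play_rows", "body": {"commands": [{"hand": 0,"tx": -0.6,"ty": 0,"tz": 0,"turn": 0},{"hand": 0,"tx": -0.6,"ty": 0,"tz": -0.6,"turn": 0},{"hand": 0,"tx": 0,"ty": 0,"tz": -1,"turn": 0},{"hand": 0,"tx": 0,"ty": 0,"tz": -1,"turn": 0},{"hand": 0,"tx": 0,"ty": 0,"tz": -1,"turn": 0}]}}

```text
time: 21.7
eef_pos: [485.9, 130.8, 290.8]
tcp_rot: [[-0.089, 0.996, -0.0], [0.996, 0.089, 0.002], [0.002, -0.0, -1.0]]
force: [0.6, -0.4, 0.3]
grip_width: 0.1
```

Request:
{"method": "play_rows", "body": {"commands": [{"hand": 0,"tx": 0,"ty": -1,"tz": -1,"turn": 0},{"hand": 0,"tx": 0,"ty": -1,"tz": 0,"turn": 0},{"hand": 0,"tx": 0,"ty": -1,"tz": 0,"turn": 0},{"hand": 0,"tx": 0.5,"ty": -1,"tz": 0,"turn": 0},{"hand": 0,"tx": 0.5,"ty": 0,"tz": 0,"turn": 0}]}}

```text
time: 22.2
eef_pos: [381.3, 146.9, 315.1]
tcp_rot: [[-0.089, 0.996, -0.001], [0.996, 0.089, 0.001], [0.002, -0.001, -1.0]]
force: [1.0, -0.5, 0.1]
grip_width: 0.0
```

Request:
{"method": "play_rows", "body": {"commands": [{"hand": 0,"tx": 1,"ty": 0,"tz": 0,"turn": 0},{"hand": 0,"tx": 1,"ty": 0,"tz": 0,"turn": 0},{"hand": 0,"tx": 1,"ty": 0,"tz": 0,"turn": 0},{"hand": 0,"tx": 1,"ty": 0,"tz": 0,"turn": 0},{"hand": 0,"tx": 0,"ty": 0,"tz": 0,"turn": 0}]}}

```text
time: 22.7
eef_pos: [375.0, 248.6, 314.9]
tcp_rot: [[-0.092, 0.996, -0.0], [0.996, 0.092, 0.002], [0.002, 0.0, -1.0]]
force: [0.5, -1.2, 0.3]
grip_width: -0.1
```

Run:
```python
from plan import *
st()
p,d=env.camera("top"); cv2.imwrite("pics/t20.png",cv2.resize(p[175:275,185:325,::-1],None,fx=5.7,fy=5.7,interpolation=cv2.INTER_CUBIC));cv2.imwrite("pics/t20f.png",p[:,:,::-1])
p,d=env.camera("scene"); cv2.imwrite("pics/s20.png",cv2.resize(p[150:290,160:360,::-1],None,fx=4,fy=4))
st()
for A in (0,.05,.1,.2):
    y=-64+130*np.cos(A);z=102+130*np.sin(A); print(A,((proj("top",[[*mix2w(x,y),z] for x in (60,105,150)])-[185,175])*5.7).round().tolist())
for L in (0,.8,.9,1.0):
    print(L,((proj("scene",[*mix2w(270+76*np.sin(L-.5),0),82+76*np.cos(L-.5)])-[160,150])*4).round().tolist())
```

```text
t22.70 tcp [375.  248.6 314.9] ang 95.30 mixer [385.9 101.4] F [ 0.5 -1.2  0.3] w -0.1
t22.80 tcp [375.  246.8 314.8] ang 95.20 mixer [384.  101.6] F [-0.3 -1.3  0.5] w 0.2
0 [[589.0, 462.0], [494.0, 472.0], [399.0, 482.0]]
0.05 [[589.0, 461.0], [494.0, 472.0], [398.0, 482.0]]
0.1 [[590.0, 460.0], [494.0, 470.0], [398.0, 481.0]]
0.2 [[590.0, 456.0], [493.0, 466.0], [396.0, 477.0]]
0 [[656.0, 174.0]]
0.8 [[735.0, 162.0]]
0.9 [[744.0, 163.0]]
1.0 [[752.0, 165.0]]
```

View pics/t20.png

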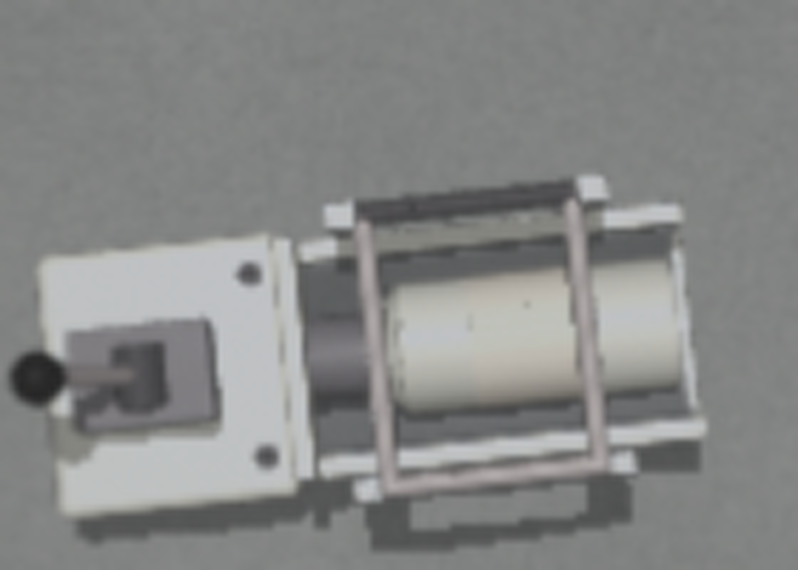

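View pics/s20.png

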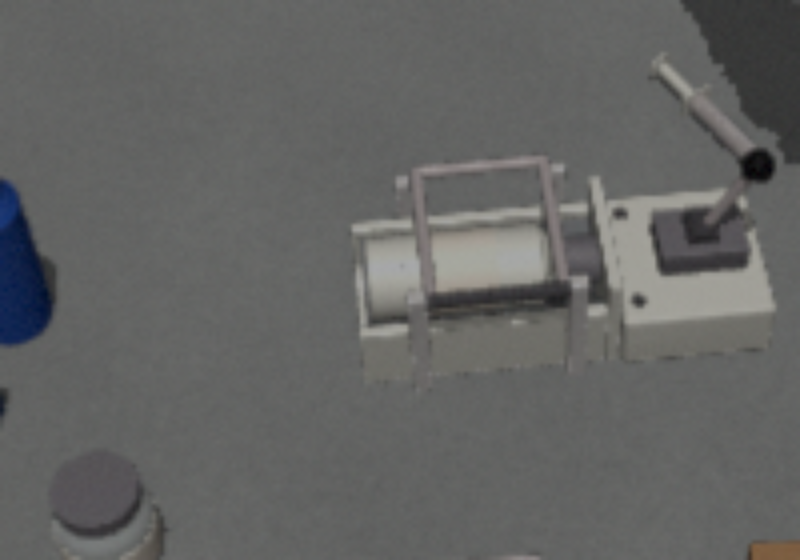

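View pics/t20f.png

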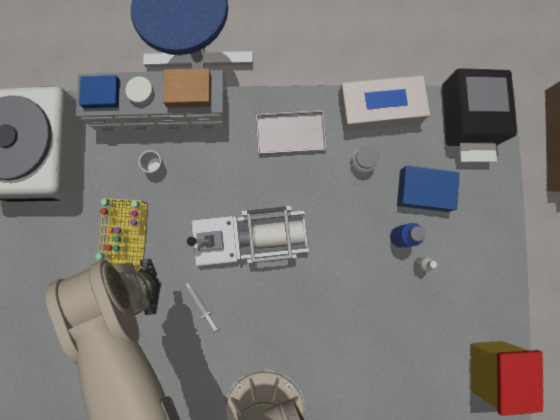

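All checks agree: the cap is at the stop, the bail lies on its rests, the lever knob at (758,164) matches 1.0 rad, and nothing else has moved. Handing in.

Run:
```python
from plan import *
print(env.job_done()); st()
```

```text
the job is handed in; nothing more can be done
None
the job is handed in; nothing more can be done
```

The whole sequence is done and handed in at about 23 s; the hand-in reported no verdict.

- **What I did:**
  - I gripped the white bottle by its cap and stood it upright against the sill, centred, for over 0.3 s.
  - I tipped it over the sill in a controlled arc, then pushed its base with shut fingers until the cap met the end stop.
  - I swung the bail over and pressed it onto its rests, then pushed the lever fully over.
- **Bottle:** The push stopped at 20 N with the tool where I had calculated it would be with the cap on the stop. The pictures show the cap at the stop and the bottle lying along the trough.
- **Bail:** It seated firmly under 32 N, with its bar at the closed height. In the pictures it matches about 0–0.03 rad.
- **Lever:** It came to a hard stop at 16 N. The knob's position in the pictures matches about 1.0 rad.
- **Other things:** None of them looked moved in the last overhead picture, where the arm covered part of the tube rack. The robot was clear of everything, with about zero force.
- **Disagreements:** The cameras differed by 2–4 mm on positions, within what their calibration explains. No check failed.

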